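# Load test cartridges into a bench warmer with a folding cover

### The job

First push the folding cover of the bench warmer fully open, so that its two panels stand folded flat against each other. Next lift the small handled canister off its stand in the warmer and set it down upright on the middle of the black rubber pad; then lay every test cartridge from the worktop flat on the warmer's metal floor, side by side and clear of the stand, and at last push the cover fully shut again. Leave the other things on the bench where they are.

Things in the scene. Friction and masses are not known exactly. Their poses are not given: they have to be found in the camera images.
- case: bench warmer: fixed white open-topped case, outer 232 (x) x 298 (y) mm, inner 220 x 286, walls 6 mm thick, their tops (slide rails) 83 mm above the worktop. Origin at the centre of its underside; x to its back, y to its left, z up. Its metal floor is 14 mm above the origin
- stand (a point): centre of the top of the fixed round steel stand in the case: diameter 68 mm, 6 mm high above the metal floor; at case x = +50, y = 0, z = 20 mm. Its axes are the case's
- hinge (a point): middle of the cover's fixed hinge line (along case x) at the left end of the case: case x = 0, y = 141, z = 95 mm. Two equal clear panels with aluminium frames, each 150 mm long, 204 mm wide (x), 5 mm thick: one hinged here, the other hinged to its far edge. Shut, they make a low tent, ridge at case y = 0, 51 mm above this; folded, both stand upright here, to 245 mm above the worktop
- cover (a joint): slope of the first panel from its shut slope, rad: 0 = shut (panels slope 0.35 from level; a stop), 1.19 = fully open (a stop), panels upright, flat together. Push the grip to the case's left (+y) to open, to the right to shut: it stands at case x = -158, y = 137 - 300 cos(0.35 + value) mm. It stays where it is left; the push takes about 4 N at the start, less later
- grip (a point): centre of the top face of the upright black grip, a post 20 (case x) x 14 (case y) x 52 mm high, top 143 and foot 91 mm above the worktop. It stands in front of the case on the end of a 10 x 8 mm crossbar that carries the second panel's free edge and runs on the rails along case y. 46 mm clear of the panels; stays upright as the cover folds
- canister: squat steel canister with a grey lid and a fixed bow handle, 0.2 kg; origin at the centre of its underside, z up. Body diameter 60 mm (lid 64 mm), 30 mm high with the lid, 58 mm with the handle; two uprights at x = +-24 mm carry a black grip bar along x. It starts on the stand in the case. Lift it by the bar
- bar (a point): centre of the canister's grip bar, 53 mm above the canister's underside: bar 54 mm long along the canister's x, 10 mm wide (y), 10 mm high, 18 mm free between it and the lid, 42 mm free between the uprights. This point's axes are the canister's
- pad: flat black rubber pad 130 x 130 mm, 4 mm thick, fixed on the worktop right of the case; origin at the centre of its underside
- cartridge_1: flat clear-and-white test cartridge 44 x 62 x 10 mm (the solid part is 8 mm thick), 22 g; origin at the centre of its underside, x across the 44 mm width, y along the 62 mm length, z up. Lies flat on the worktop left of the case. May be absent (None). Grip across the 44 mm width
- cartridge_2: flat clear-and-white test cartridge 44 x 62 x 10 mm (the solid part is 8 mm thick), 22 g; origin at the centre of its underside, x across the 44 mm width, y along the 62 mm length, z up. Lies flat on the worktop left of the case. May be absent (None). Grip across the 44 mm width
- cartridge_3: flat clear-and-white test cartridge 44 x 62 x 10 mm (the solid part is 8 mm thick), 22 g; origin at the centre of its underside, x across the 44 mm width, y along the 62 mm length, z up. Lies flat on the worktop left of the case. May be absent (None). Grip across the 44 mm width
- cartridge_4: flat clear-and-white test cartridge 44 x 62 x 10 mm (the solid part is 8 mm thick), 22 g; origin at the centre of its underside, x across the 44 mm width, y along the 62 mm length, z up. Lies flat on the worktop left of the case. May be absent (None). Grip across the 44 mm width
- vials: bystander: white vial rack 76 x 98 x 54 mm, origin at the centre of its underside; leave alone
- dish: bystander: closed petri dish, diameter 90 mm, 14 mm high, origin at the centre of its underside; leave alone
- bench_timer: bystander: small timer 62 x 66 x 18 mm, origin at the centre of its underside; leave alone
Things that resemble listed ones, but are neither listed nor needed, are in the scene too. Leave any pink or purple look-alike of the cartridge_3 alone.

How it is judged:
On the way, in this order (a step that is already met when the one before it is completed fails the run):
1. the cover is folded open, its panels flat against each other (value of joint cover above 1.13 rad), for 0.2 s.
2. the canister stands upright on the pad, released (horizontal distance between canister and pad below 0.035 m and angle between canister's own z axis and vertical below 0.1 rad and height (world z) of canister between -0.001 and 0.009 m and linear speed of canister below 0.03 m/s and contact force between the fingers and canister below 0.1 N), for 0.2 s.
3. every cartridge lies flat on the floor of the case (x of cartridge_1 in the frame of case between -0.1 and 0.1 m and y of cartridge_1 in the frame of case between -0.13 and 0.13 m and z of cartridge_1 in the frame of case between 0.008 and 0.017 m and angle between each of cartridge_1, cartridge_2, cartridge_3, cartridge_4's own z axis and vertical below 0.1 rad and x of cartridge_2 in the frame of case between -0.1 and 0.1 m and y of cartridge_2 in the frame of case between -0.13 and 0.13 m and z of cartridge_2 in the frame of case between 0.008 and 0.017 m and x of cartridge_3 in the frame of case between -0.1 and 0.1 m and y of cartridge_3 in the frame of case between -0.13 and 0.13 m and z of cartridge_3 in the frame of case between 0.008 and 0.017 m and x of cartridge_4 in the frame of case between -0.1 and 0.1 m and y of cartridge_4 in the frame of case between -0.13 and 0.13 m and z of cartridge_4 in the frame of case between 0.008 and 0.017 m), for 0.2 s.
At the end, for the whole second after the job is handed in: Cover shut (joint below 0.06); canister upright within 0.1 rad and at rest on the pad, centres within 35 mm; every cartridge flat within 0.1 rad and at rest on the case's metal floor (not on the stand or another), its centre at least 10 mm from side walls, 13 mm from end walls (all of step 3 and value of joint cover below 0.06 rad and horizontal distance between canister and pad below 0.035 m and angle between canister's own z axis and vertical below 0.1 rad and height (world z) of canister between -0.001 and 0.009 m and linear speed of each of canister, cartridge_1, cartridge_2, cartridge_3, cartridge_4 below 0.03 m/s); the robot touches nothing.
It fails at once if the vial rack was moved more than 4 cm (distance of vials from where it was at the start of the episode above 0.04 m).
It fails at once if the petri dish was moved more than 4 cm (distance of dish from where it was at the start of the episode above 0.04 m).
It fails at once if the timer was moved more than 4 cm (distance of bench_timer from where it was at the start of the episode above 0.04 m).
Of cartridge_1, cartridge_2, cartridge_3, cartridge_4 only 2 to 4 are there at a start; the rules pass over those that are not, and their reading is None.
At some moment in a run one of cartridge_1, cartridge_2, cartridge_3, cartridge_4 may be knocked a few centimetres aside while the robot is not near it.
Once in a run the grip may slacken for a moment while it holds something.
It also fails if it takes over 210 s, if anything falls off the work surface, if the arm or the gripper's body presses on something with over 40 N, if the wrist force passes 120 N, or if a joint passes its speed limit or range.

### The arm

A 6-joint arm with a two-finger parallel gripper is mounted at the origin on a cart in front of the work surface, level with it; the furniture and walls round the work are solid. World frame = base frame: x ahead of the robot, y to its left, z up, the work surface at z = 0. Lengths are in m, angles in rad, forces in N, time in s.
With the tool pointing down it reaches from about 0.375 to 0.9 m from the base axis. Payload 3.1 kg.
Tool frame: the origin (TCP) lies at the very end of the fingers, on their centre line; the grasp point (between the pads) lies 19 mm behind it; x points along the fingers, z is the direction in which the jaws open and shut, and the axes are right-handed (so a half turn about x gives the same grasp; the last joint's range is limited). The gripper opens to 85 mm and grips with 20 to 120 N. Pads are 22 mm wide; open, the fingers measure 114 mm over their backs; the gripper's body (76 mm by 85 mm) begins 54 mm behind the grasp point. The pads swing forward as they close: fully open they stand 13 mm farther back than shut.
Start: joints at [-1.514, 0.527, 1.433, -0, 1.181, -0.178], TCP at [0.146, -0.608, 0.196] pointing down, gripper open.
Joint ranges: [-3.08, 3.08], [-0.75, 2.2], [0.22, 2.44], [-1.43, 4.57], [0, 2.65], [-2.85, 2.85]. Speed limits (rad/s): [2.79, 2.79, 3.14, 3.14, 3.14, 3.14].

### API

Orientations are given as a unit quaternion [x, y, z, w].
In Python, from station import manip, viewer, job gives the robot as it stands.
- The arm moves only by the tool move_arm, never from a script. Its argument "deltas" is one flat list of numbers, 7 for each row, row after row: the finger opening in mm, from 0 to 85.4, then the shift along the tool's x, y, z in mm, then the turn, a rotation vector about the tool's x, y, z in degrees. In form: [jaw, tx, ty, tz, rx, ry, rz, jaw, tx, ty, tz, rx, ry, rz, ...]. A call has 1 to 10 rows; each row shifts and turns the commanded pose from where the row before left it, along the tool's axes as they then stand; what a row does not reach is not made up. A row lasts 1/10 s, in which the tool goes at most 50 mm and 8.59 degrees, less where a joint would pass 70% of its speed; a pose out of reach is approached as far as the arm can. A call is refused whole if a number of a shift passes 50 or a number of a turn 8.59, either way. A call with a gripper value outside its range is refused whole. The fingers move at their own pace and stop on an object; "force" is the grip in N (left out, the last holds). Time passes only in rows, so rows that do not move let the fingers close. It gives the time, the measured TCP pose, the force and the opening at its end, in the units of the state.
- manip.sense(): the state, without advancing time (a new reading comes with each control period).
- viewer.snapshot(name): name is "scene" or "side" or "wrist"; returns a dict with "image" (384x512x3 uint8, red, green, blue), "depth" (384x512 float32, m along the optical axis (not along the pixel's ray), 0 where there is no reading), "fovy" (degrees; the focal length in pixels is half the picture's height over the tangent of half this angle, whatever the lens; pixels are square), "cx", "cy" (the principal point, pixels), "R" (3x3) and "t" (3): a world point X has camera coordinates R X + t. Camera axes: x right, y down, z forward; pixel columns grow to the right and rows downward; lengths in m; the calibration is good to about 2 mm. The wrist camera is an equidistant fisheye: a pixel r from the principal point sees the ray r / f radians off the axis. A picture is of the moment at which its call begins.
- job.sign_off(): hands the job in, once; it reports no verdict.
The state is a dict: "t": time; "q": joint angles; "qd": joint speeds; "tau": joint torques, N m; "tcp_pos": TCP position; "tool_rot": TCP orientation; "force": force on the tool from outside, world axes, zero at the start; "ft_torque": the same for the moment, N m; "finger_gap": opening from 0.0 (shut) to 1.0 (fully open).
Only numpy, scipy, OpenCV 4.12 (cv2) and the standard library are available. Lean on these libraries where they do the work, as an engineer would, in place of code of your own. Each camera call takes 0.05 s, during which the arm holds its last target.

## Working session

There is one attempt and no reset: what is moved stays moved. The work goes in short steps, Python scripts to look and compute and a tool call to move; the robot and the scene stay as the last step left them, time stands still between calls to the robot, and variables do not carry over. Pictures are saved under pics/ and viewed, and the job is handed in when it is done.

Besides the shell and the picture viewer there is one more tool, called after ">>>" as name(argument=value, ...) on one line, values as JSON. move_arm: Moves the arm, as the interface text tells. Its arguments: {"type":"object","properties":{"deltas":{"type":"array"},"force":{"type":"number"}},"required":["deltas"]}

```bash
mkdir -p pics; ls; cat > h.py <<'E'
import numpy as np, cv2
from station import manip, viewer, job
def snap(n,save=None):
    s=viewer.snapshot(n)
    if save: cv2.imwrite('pics/'+save+'.png',s['image'][:,:,::-1])
    return s
def f(s): return s['image'].shape[0]/2/np.tan(np.radians(s['fovy'])/2)
def ray(s,u,v,fish=False):
    F=f(s); x=(u-s['cx'])/F; y=(v-s['cy'])/F
    if fish:
        r=np.hypot(x,y); k=np.sin(r)/r if r>1e-9 else 1; d=np.array([x*k,y*k,np.cos(r)])
    else: d=np.array([x,y,1.])
    R=np.array(s['R']);t=np.array(s['t'])
    return -R.T@t, R.T@d
def onplane(s,u,v,z,fish=False):
    o,d=ray(s,u,v,fish); return o+d*(z-o[2])/d[2]
def proj(s,X):
    c=np.array(s['R'])@np.array(X)+np.array(s['t']); F=f(s); return c[0]/c[2]*F+s['cx'],c[1]/c[2]*F+s['cy']
def cloud(s):
    d=s['depth'];h,w=d.shape;v,u=np.mgrid[:h,:w];F=f(s)
    P=np.stack([(u-s['cx'])/F*d,(v-s['cy'])/F*d,d],-1)-np.array(s['t'])
    return P@np.array(s['R'])
E
python3 - <<'E'
from h import *
for n in ['scene','side','wrist']:
    s=snap(n,n+'0'); print(n,s['fovy'],s['cx'],s['cy'],np.round(-np.array(s['R']).T@s['t'],3),np.round(s['R'],2).tolist(),(s['depth']>0).mean())
print(manip.sense())
E
```

```text
pics
scene 45.25511452492901 255.2434809754495 184.1134967232211 [-0.3    0.261  1.346] [[-0.24, -0.97, 0.0], [-0.79, 0.19, -0.58], [0.57, -0.14, -0.81]] 0.9958292643229166
side 48.87689125486745 256.2275232454743 189.78403196991425 [ 0.442 -1.232  1.001] [[1.0, -0.07, 0.02], [-0.02, -0.56, -0.83], [0.07, 0.83, -0.56]] 0.996124267578125
wrist 65.70646984690485 259.7544955896265 187.8044380641529 [ 0.228 -0.587  0.374] [[0.23, -0.97, -0.0], [-0.92, -0.22, 0.32], [-0.31, -0.07, -0.95]] 0.9961903889973959
{'t': 0.15, 'q': array([-1.51350189e+00,  5.28254468e-01,  1.43359141e+00, -3.96851998e-06,
        1.18142047e+00, -1.78497550e-01]), 'qd': array([-1.62152134e-03, -3.52608757e-03, -2.27914745e-03, -3.16598611e-05,
       -1.08812907e-03, -1.01183618e-03]), 'tau': array([ 9.50661160e-04, -4.42744231e+01, -1.78274810e+01, -2.49792556e-04,
        5.64588539e-03,  5.79315454e-06]), 'tcp_pos': array([ 0.14600209, -0.60708803,  0.19546262]), 'tool_rot': array([ 0.43815919,  0.55573411, -0.43727491,  0.55494754]), 'force': array([ 0.02149313,  0.14533364, -0.52565991]), 'ft_torque': array([ 0.0033404 , -0.02787466, -0.02137766]), 'finger_gap': 0.9992305658635517}
```

View pics/scene0.png

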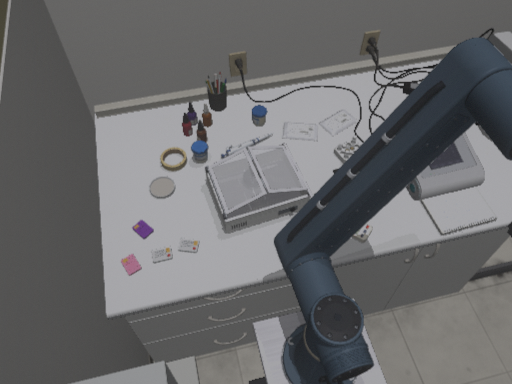

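View pics/side0.png

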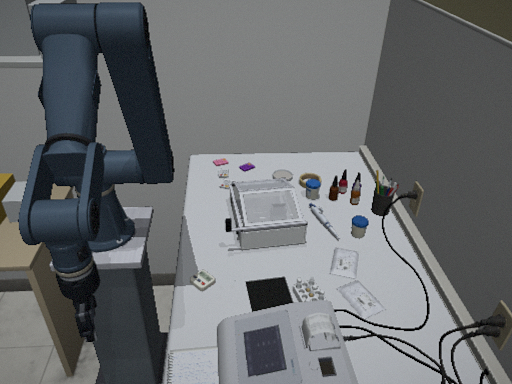

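View pics/wrist0.png

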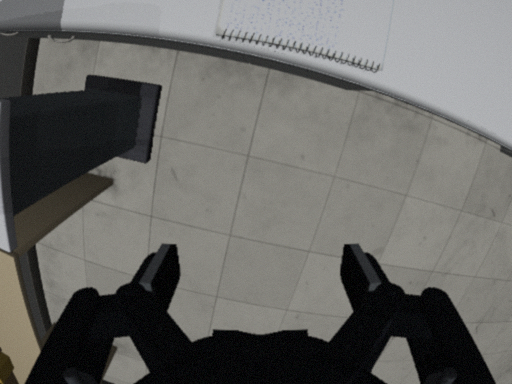

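```bash
python3 - <<'E'
from h import *
a=cv2.imread('pics/scene0.png');b=cv2.imread('pics/side0.png')
cv2.imwrite('pics/c1.png',cv2.resize(a[130:280,100:320],None,fx=3.6,fy=3.6,interpolation=cv2.INTER_CUBIC))
cv2.imwrite('pics/c2.png',cv2.resize(b[145:325,180:380],None,fx=3.3,fy=3.3,interpolation=cv2.INTER_CUBIC))
E
```

```text
(no output)
```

View pics/c1.png

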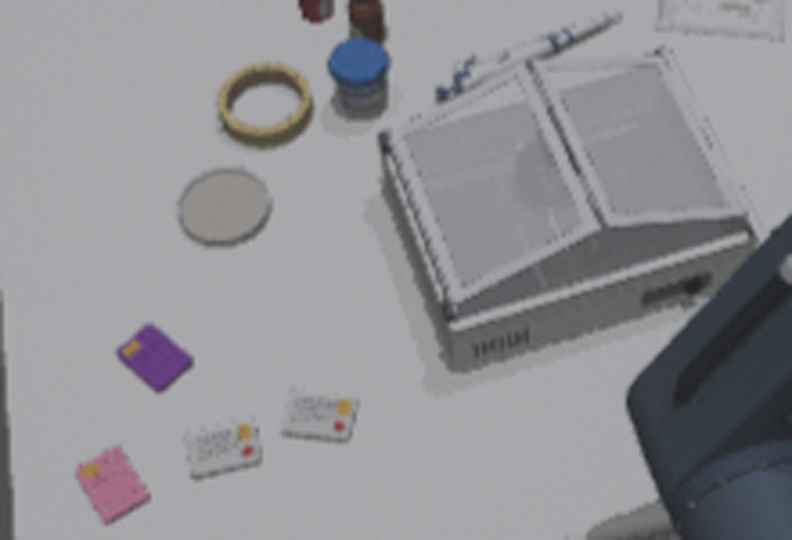

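View pics/c2.png

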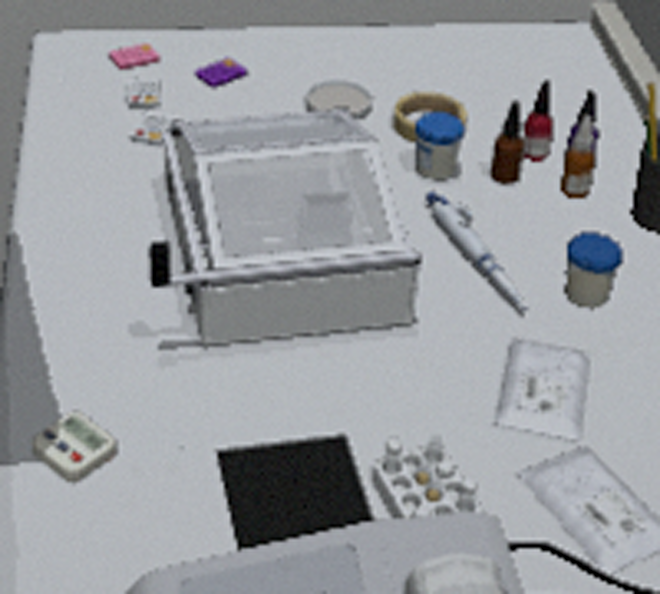

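```bash
python3 - <<'E'
from h import *
out=np.zeros((600,800,3),np.uint8)
allp=[]
for n,c in [('scene',(0,255,0)),('side',(0,0,255))]:
    s=snap(n); P=cloud(s).reshape(-1,3)
    im=s['image'].reshape(-1,3)
    ok=(s['depth'].reshape(-1)>0)
    for lo,hi,cc in [(0.02,0.075,c),(0.078,0.087,(255,255,0) if n=='scene' else (255,0,255)),(0.13,0.15,(255,255,255))]:
        m=ok&(P[:,2]>lo)&(P[:,2]<hi)
        for p in P[m]:
            u=int(400-(p[1])*1000); v=int(600-(p[0]-0.25)*1000)
            if 0<=u<800 and 0<=v<600: out[v,u]=cc
cv2.imwrite('pics/top0.png',out)
E
```

```text
(no output)
```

View pics/top0.png

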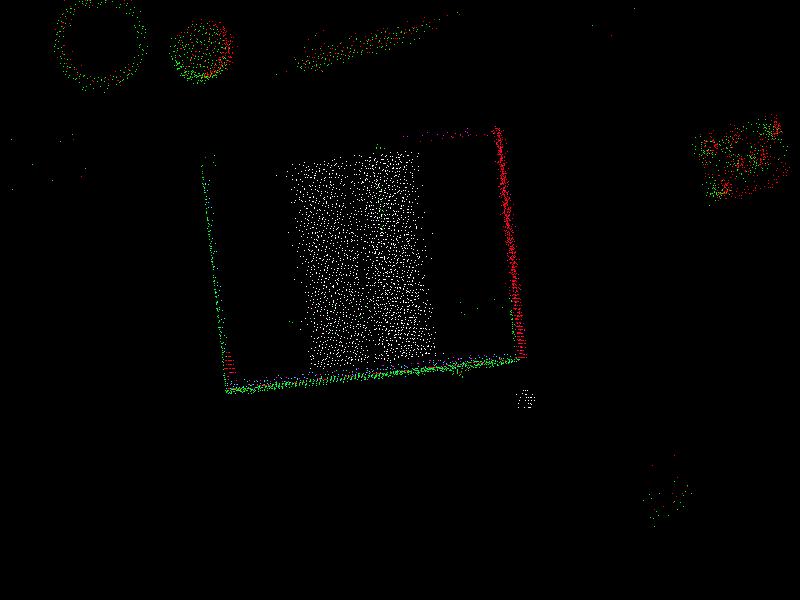

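```bash
python3 - <<'E'
from h import *
Ps=[];C=[]
S={}
for n in ['scene','side']:
    s=snap(n);S[n]=s; P=cloud(s).reshape(-1,3); P[s['depth'].reshape(-1)==0]=9; S[n+'P']=P
P=np.vstack([S['sceneP'],S['sideP']])
def reg(P,x0,x1,y0,y1,z0,z1): return P[(P[:,0]>x0)&(P[:,0]<x1)&(P[:,1]>y0)&(P[:,1]<y1)&(P[:,2]>z0)&(P[:,2]<z1)]
def line(q):
    vx,vy,x,y=cv2.fitLine(q[:,:2].astype(np.float32),cv2.DIST_HUBER,0,1e-3,1e-4).ravel(); return np.array([x,y]),np.array([vx,vy])
# front wall
F=reg(P,.44,.5,-.1,.16,.02,.075); L=reg(S['sceneP'],.50,.68,.17,.205,.02,.075); R=reg(S['sideP'],.50,.71,-.13,-.09,.02,.075)
th=[]
for n,q in [('F',F),('L',L),('R',R)]:
    o,d=line(q); print(n,len(q),o,d,np.degrees(np.arctan2(d[1],d[0])))
    th.append((o,d))
def inter(a,b):
    A=np.stack([a[1],-b[1]],1); k=np.linalg.solve(A,b[0]-a[0]); return a[0]+k[0]*a[1]
fl=inter(th[0],th[1]);fr=inter(th[0],th[2]);print('FL',fl,'FR',fr,np.linalg.norm(fl-fr))
yd=(fl-fr)/np.linalg.norm(fl-fr); xd=np.array([yd[1],-yd[0]])
c=(fl+fr)/2+xd*.116; print('case',c,'yaw',np.degrees(np.arctan2(xd[1],xd[0])))
g=reg(P,.43,.47,-.15,-.11,.12,.16); print('grip',g.mean(0),len(g))
g2=c+xd*-.158+yd*(.137-.3*np.cos(.35)); print('grip pred',g2)
# pad: black on table z .004
s=S['side'];im=s['image'].astype(int)
m=(im.max(2)<50)&(np.abs(S['sideP'].reshape(384,512,3)[...,2]-.004)<.008)
m=cv2.morphologyEx(m.astype(np.uint8),cv2.MORPH_OPEN,np.ones((5,5)))
n,l,st,ce=cv2.connectedComponentsWithStats(m)
for i in range(1,n):
    if st[i,4]>100:
        q=S['sideP'].reshape(384,512,3)[l==i]; print('blk',ce[i],st[i],cv2.minAreaRect(q[:,:2].astype(np.float32)),q.mean(0))
E
```

```text
F 726 [0.4726592  0.04837092] [ 0.10600137 -0.994366  ] -83.91513
L 99 [0.5819176  0.18691356] [0.9945306  0.10444517] 5.9952016
R 699 [ 0.60523105 -0.11032338] [0.9944644  0.10507399] 6.031429
FL [0.45926344 0.17403248] FR [ 0.4908645  -0.12240723] 0.2981193
case [0.5904104  0.03810878] yaw 6.08486
grip [ 0.45109994 -0.12833068  0.13486577] 43
grip pred [ 0.44865083 -0.12263537]
blk [267.70202952 293.21217712] [ 247  278   44   33 1084] ((0.5690216422080994, -0.3273906111717224), (0.1258639544248581, 0.11887604743242264), 6.367055416107178) [ 0.56656506 -0.32772974  0.00401871]
```

```bash
cat >> h.py <<'E'
from scipy.spatial.transform import Rotation as Ro
CC=np.array([.5904,.0381]);TH=np.radians(6.08)
XD=np.array([np.cos(TH),np.sin(TH)]);YD=np.array([-np.sin(TH),np.cos(TH)])
def case(x,y,z): return np.r_[CC+XD*x+YD*y,z]
def go(p,zang=None):
    """print turn (deg rotvec tool) to tool-down with tool z heading zang(deg, mod 180) and shift mm in the final tool axes"""
    st=manip.sense(); R=Ro.from_quat(st['tool_rot'])
    M=R.as_matrix(); h=np.degrees(np.arctan2(M[1,2],M[0,2]))
    if zang is None: zang=h
    d=(zang-h+90)%180-90
    a=np.radians(h+d); z=np.array([np.cos(a),np.sin(a),0]); x=np.array([0,0,-1.]); T=np.stack([x,np.cross(z,x),z],1)
    rv=np.degrees((R.inv()*Ro.from_matrix(T)).as_rotvec())
    print('t',round(st['t'],2),'heading',round(h,1),'turn',np.round(rv,1),'shift',np.round(T.T@(np.array(p)-st['tcp_pos'])*1000,1),'| tcp',np.round(st['tcp_pos'],4),'q6',np.round(st['q'][5],2),'F',np.round(st['force'],1),'gap',round(st['finger_gap'],3))
E
python3 - <<'E'
from h import *
go(case(-.162,-.185,.2),96.08)
go(case(-.162,-.185,.2),10)
E
```

```text
t 0.35 heading -76.5 turn [ 7.4 -0.  -0. ] shift [  -4.1  348.3 -409.9] | tcp [ 0.146  -0.6075  0.1959] q6 -0.18 F [-0.3 -0.2 -1. ] gap 1.001
t 0.35 heading -76.5 turn [-86.5  -0.   -0. ] shift [ -4.1 385.1 375.5] | tcp [ 0.146  -0.6075  0.1959] q6 -0.18 F [-0.3 -0.2 -1. ] gap 1.001
```

>>> move_arm(deltas=[0,0,0,0,7.4,0,0,0,0,29,-34,0,0,0,0,0,29,-34,0,0,0,0,0,29,-34,0,0,0,0,0,29,-34,0,0,0,0,0,29,-34,0,0,0,0,0,29,-34,0,0,0,0,0,29,-34,0,0,0,0,0,29,-34,0,0,0,0,0,29,-34,0,0,0], force=30)

```text
t: 1.35
tcp_pos: [0.3738, -0.2742, 0.1965]
tool_rot: [0.473, 0.526, -0.473, 0.526]
force: [1.6, -0.7, -0.5]
finger_gap: 0.003
```

>>> move_arm(deltas=[0,0,29,-34,0,0,0,0,0,29,-34,0,0,0,0,0,29,-34,0,0,0,0,0,0,0,0,0,0,0,0,0,0,0,0,0])

```text
t: 1.85
tcp_pos: [0.449, -0.1642, 0.1963]
tool_rot: [0.472, 0.527, -0.472, 0.527]
force: [0.2, -0.4, -0.2]
finger_gap: -0.002
```

```bash
python3 - <<'E'
from h import *
snap('scene','scene1');snap('side','side1');snap('wrist','wrist1')
go(case(-.162,-.185,.107),96.08)
E
```

```text
t 2.0 heading -84.0 turn [-0.1  0.   0. ] shift [89.2  1.1 -3. ] | tcp [ 0.4481 -0.1661  0.1962] q6 0.88 F [ 0.2 -0.1 -0.1] gap -0.0
```

View pics/side1.png

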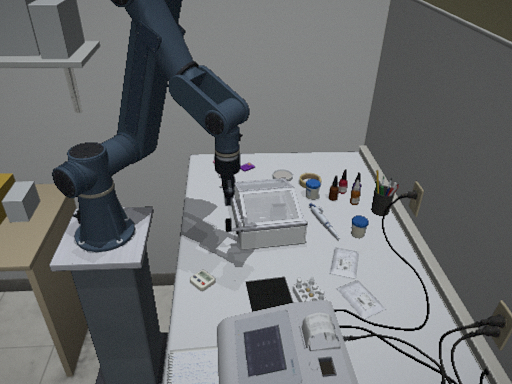

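View pics/wrist1.png

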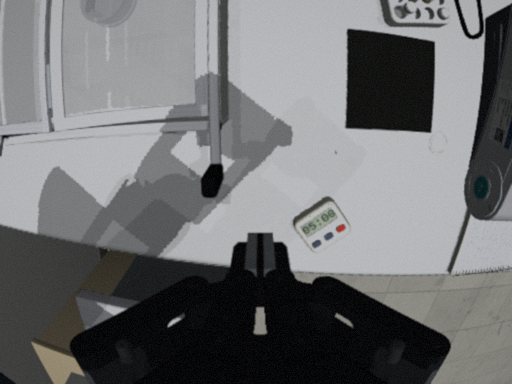

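```bash
python3 - <<'E'
from h import *
s=snap('wrist'); im=s['image'].astype(int)
m=(im.max(2)<45).astype(np.uint8); m=cv2.morphologyEx(m,cv2.MORPH_OPEN,np.ones((3,3)))
n,l,st,ce=cv2.connectedComponentsWithStats(m)
for i in range(1,n):
    if st[i,4]>3000 and ce[i][1]<150 and 340<ce[i][0]<440:
        v,u=np.where(l==i); q=np.array([onplane(s,a,b,.004,True) for a,b in zip(u,v)])
        print(ce[i],st[i],cv2.minAreaRect(q[:,:2].astype(np.float32)),q.mean(0))
g=[onplane(s,212,180,.14,True)];print(g)
E
```

```text
[389.11090319  81.31724052] [ 346   30   88  102 8016] ((0.5712304711341858, -0.3267839848995209), (0.12708397209644318, 0.12733294069766998), 6.4616522789001465) [ 0.57082621 -0.32321868  0.004     ]
[array([ 0.45547669, -0.1244941 ,  0.14      ])]
```

>>> move_arm(deltas=[0,30,0,0,0,0,0,0,30,0,0,0,0,0,0,29,1,0,0,0,0,0,0,0,0,0,0,0,0,0,0,0,0,0,0])

```text
t: 2.55
tcp_pos: [0.4492, -0.1658, 0.1073]
tool_rot: [0.473, 0.526, -0.473, 0.525]
force: [0.5, -0.5, 1.0]
finger_gap: -0.003
```

```bash
python3 - <<'E'
from h import *
snap('wrist','wrist2')
go(case(-.162,.128-.022,.107),96.08)
E
```

```text
t 2.6 heading -84.0 turn [-0.1  0.  -0.1] shift [   1.    -0.7 -294.1] | tcp [ 0.45  -0.166  0.108] q6 0.88 F [ 0.1 -0.5 -0.5] gap -0.0
```

View pics/wrist2.png

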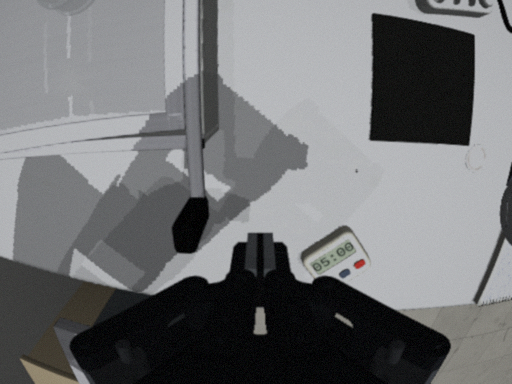

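>>> move_arm(deltas=[0,0,0,-12,0,0,0,0,0,0,-10,0,0,0,0,0,0,-10,0,0,0,0,0,0,-12,0,0,0,0,0,0,-12,0,0,0,0,0,0,-12,0,0,0,0,0,0,-12,0,0,0,0,0,0,-12,0,0,0,0,0,0,-12,0,0,0,0,0,0,-12,0,0,0])

```text
t: 3.6
tcp_pos: [0.4371, -0.0484, 0.1071]
tool_rot: [0.473, 0.526, -0.473, 0.526]
force: [0.3, -0.5, -0.0]
finger_gap: -0.003
```

```bash
python3 - <<'E'
from h import *
snap('wrist','wrist3')
go(case(-.162,.128-.022,.107),96.08)
E
```

```text
t 3.65 heading -83.8 turn [ 0.1 -0.1  0.1] shift [ 1.000e-01  5.000e-01 -1.741e+02] | tcp [ 0.436  -0.0468  0.1071] q6 1.1 F [-0.7  1.1 -0.4] gap -0.004
```

View pics/wrist3.png

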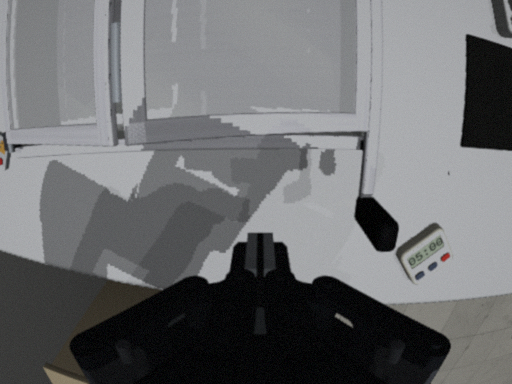

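```bash
python3 - <<'E'
from h import *
s=snap('wrist')
print(onplane(s,377,222,.143,True),onplane(s,377,222,.117,True), onplane(s,260,240,.107,True),onplane(s,260,240,.14,True))
s=snap('side','side3');P=cloud(s)
a=s['image'];cv2.imwrite('pics/c3.png',cv2.resize(a[150:300,180:340,::-1],None,fx=4,fy=4,interpolation=cv2.INTER_CUBIC))
E
```

```text
[ 0.45888401 -0.10956132  0.143     ] [ 0.44772672 -0.12277226  0.117     ] [ 0.42233553 -0.04769006  0.107     ] [ 0.44039932 -0.04574924  0.14      ]
```

View pics/c3.png

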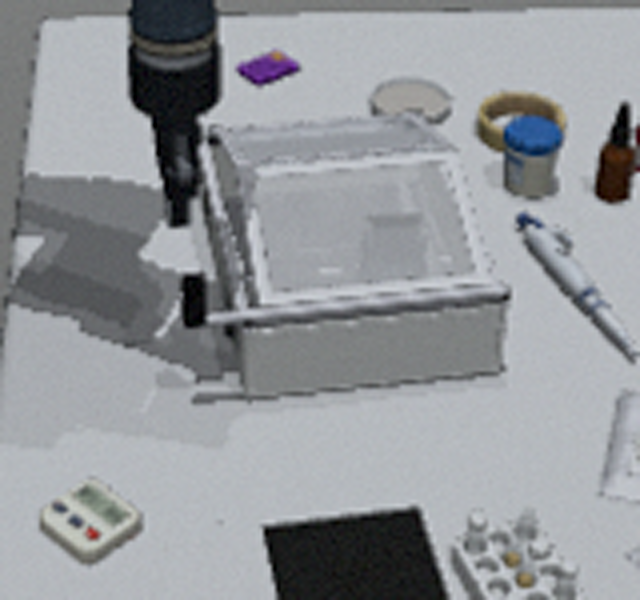

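```bash
python3 - <<'E'
from h import *
s=snap('side');st=manip.sense()
for X in [st['tcp_pos'],st['tcp_pos']+[0,0,.02],case(-.158,-.145,.143),case(-.158,-.145,.091)]:
    u,v=proj(s,X);print((u-180)*4,(v-150)*4)
s=snap('wrist','w4');c=s['image'][170:330,180:440,::-1];cv2.imwrite('pics/c4.png',cv2.resize(c,None,fx=3,fy=3)); 
d=s['depth'];print(d[225:300:8,260].round(3), d[225:300:8,252].round(3))
P=s['depth'];F=f(s)
def pt(u,v):
    o,dd=ray(s,u,v,True);R=np.array(s['R']);zc=(R@dd)[2];return o+dd*d[v,u]/zc
for u,v in [(255,240),(265,240),(250,240),(270,240),(240,255),(280,255),(375,210),(380,235)]: print(u,v,pt(u,v).round(3))
E
```

```text
177.20766374449238 254.2472836613057
176.7250131381811 235.80924379603323
190.93965337942427 273.0035389115768
191.95044999224615 321.90148106770425
[0.315 0.154 0.147 0.138 0.131 0.127 0.123 0.124 0.127 0.128] [0.314 0.154 0.146 0.138 0.131 0.125 0.117 0.113 0.108 0.105]
255 240 [ 0.449 -0.045  0.154]
265 240 [ 0.45  -0.05   0.155]
250 240 [ 0.449 -0.042  0.155]
270 240 [ 0.451 -0.052  0.155]
240 255 [ 0.444 -0.038  0.162]
280 255 [ 0.447 -0.057  0.163]
375 210 [ 0.459 -0.119  0.122]
380 235 [ 0.452 -0.117  0.142]
```

View pics/c4.png

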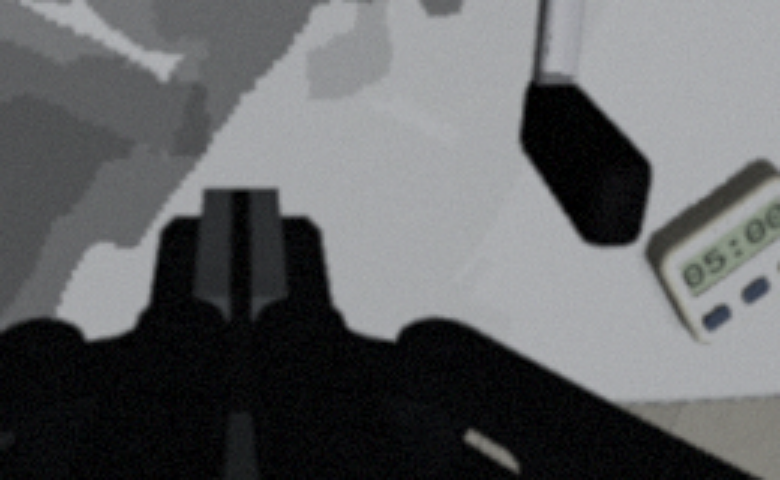

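```bash
python3 - <<'E'
from h import *
s=snap('side');st=manip.sense();print(st['tcp_pos'])
a=np.clip(s['image'].astype(int)*2,0,255).astype(np.uint8);c=cv2.resize(a[170:240,200:270,::-1],None,fx=8,fy=8,interpolation=cv2.INTER_NEAREST)
for dz in [0,.02,.04,.073]:
    u,v=proj(s,st['tcp_pos']+[0,0,dz]);cv2.circle(c,(int((u-200)*8),int((v-170)*8)),3,(0,0,255),-1)
cv2.imwrite('pics/c5.png',c)
P=cloud(s)
for v in range(195,216): print(v,P[v,222:228].round(3).tolist())
E
```

```text
[ 0.43765861 -0.04987757  0.10725575]
195 [[0.432, -0.09, 0.214], [0.435, -0.114, 0.231], [0.438, -0.109, 0.227], [0.441, -0.111, 0.228], [0.445, -0.11, 0.228], [0.448, -0.108, 0.226]]
196 [[0.432, -0.088, 0.209], [0.435, -0.105, 0.22], [0.438, -0.105, 0.221], [0.441, -0.101, 0.217], [0.445, -0.104, 0.22], [0.448, -0.103, 0.219]]
197 [[0.431, -0.089, 0.205], [0.435, -0.101, 0.214], [0.438, -0.097, 0.211], [0.441, -0.101, 0.213], [0.445, -0.098, 0.211], [0.448, -0.092, 0.207]]
198 [[0.431, -0.089, 0.202], [0.435, -0.091, 0.203], [0.438, -0.082, 0.196], [0.441, -0.083, 0.197], [0.445, -0.08, 0.195], [0.448, -0.077, 0.193]]
199 [[0.431, -0.083, 0.193], [0.435, -0.089, 0.197], [0.438, -0.082, 0.192], [0.441, -0.079, 0.19], [0.444, -0.083, 0.193], [0.448, -0.08, 0.19]]
200 [[0.431, -0.059, 0.172], [0.434, -0.064, 0.176], [0.438, -0.067, 0.178], [0.441, -0.056, 0.17], [0.444, -0.059, 0.172], [0.448, -0.062, 0.174]]
201 [[0.431, -0.059, 0.168], [0.434, -0.063, 0.171], [0.438, -0.063, 0.171], [0.441, -0.064, 0.171], [0.444, -0.065, 0.172], [0.448, -0.06, 0.168]]
202 [[0.431, -0.056, 0.162], 
[... 1294 characters left out ...]
-0.003], [0.432, 0.112, -0.001], [0.436, 0.111, -0.001], [0.44, 0.109, 0.0], [0.444, 0.107, 0.001], [0.448, 0.111, -0.002]]
212 [[0.428, 0.102, 0.001], [0.432, 0.103, -0.0], [0.436, 0.103, 0.0], [0.44, 0.104, -0.001], [0.444, 0.104, -0.001], [0.448, 0.107, -0.003]]
213 [[0.428, 0.095, 0.001], [0.432, 0.093, 0.003], [0.436, 0.099, -0.002], [0.44, 0.096, 0.0], [0.444, 0.098, -0.001], [0.447, 0.095, 0.001]]
214 [[0.428, 0.089, 0.001], [0.432, 0.093, -0.002], [0.436, 0.093, -0.002], [0.44, 0.085, 0.004], [0.443, 0.091, -0.001], [0.447, 0.09, -0.001]]
215 [[0.428, 0.074, 0.007], [0.432, 0.087, -0.003], [0.436, 0.085, -0.001], [0.439, 0.085, -0.001], [0.443, 0.086, -0.002], [0.447, 0.084, -0.001]]
```

View pics/c5.png

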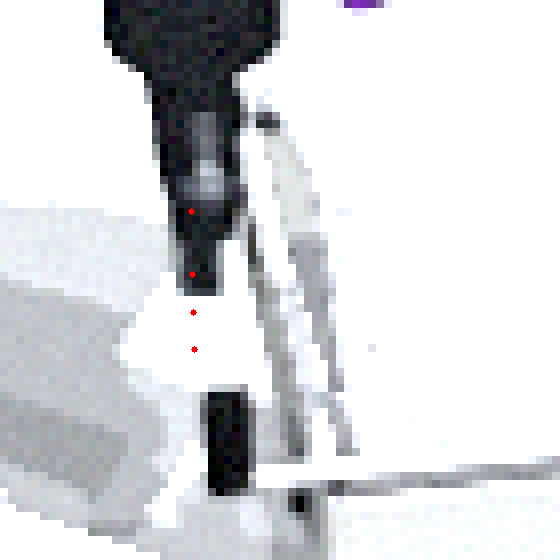

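>>> move_arm(deltas=[85,0,0,0,0,0,0,85,0,0,0,0,0,0,85,0,0,0,0,0,0,85,0,0,0,0,0,0,85,0,0,0,0,0,0,85,0,0,0,0,0,0])

```text
t: 4.5
tcp_pos: [0.4373, -0.0496, 0.1072]
tool_rot: [0.473, 0.526, -0.473, 0.526]
force: [0.1, 0.1, -0.4]
finger_gap: 0.989
```

```bash
python3 - <<'E'
from h import *
s=snap('side','side5');st=manip.sense();print(st['tcp_pos'],st['finger_gap'])
P=cloud(s).reshape(-1,3);q=P[(np.abs(P[:,0]-.437)<.03)&(np.abs(P[:,1]+.05)<.09)&(P[:,2]>.09)&(P[:,2]<.2)]
for lo in np.arange(.09,.2,.01):
    k=q[(q[:,2]>=lo)&(q[:,2]<lo+.01)]; print(round(lo,2),len(k), k[:,1].min().round(3) if len(k) else '',k[:,1].max().round(3) if len(k) else '')
a=np.clip(s['image'].astype(int)*2,0,255).astype(np.uint8);c=cv2.resize(a[170:240,190:270,::-1],None,fx=8,fy=8,interpolation=cv2.INTER_NEAREST)
for dz in [0,.02,.04,.073]:
    u,v=proj(s,st['tcp_pos']+[0,0,dz]);cv2.circle(c,(int((u-190)*8),int((v-170)*8)),3,(0,0,255),-1)
cv2.imwrite('pics/c6.png',c)
s=snap('wrist','wrist6');d=s['depth']
for u,v in [(u,v) for v in range(230,290,8) for u in (160,345)]:
    o,dd=ray(s,u,v,True);zc=(np.array(s['R'])@dd)[2];print(u,v,(o+dd*d[v,u]/zc).round(3))
E
```

```text
[ 0.43726559 -0.04951564  0.10720617] 0.9946117940236157
0.09 14 -0.132 -0.12
0.1 17 -0.133 -0.125
0.11 15 -0.132 -0.125
0.12 12 -0.136 -0.125
0.13 14 -0.136 -0.126
0.14 16 -0.134 -0.119
0.15 4 -0.102 -0.093
0.16 17 -0.107 -0.009
0.17 17 -0.109 -0.011
0.18 13 -0.11 -0.095
0.19 3 -0.112 -0.1
0.2 0  
160 230 [0.364 0.055 0.001]
345 230 [ 0.386 -0.149  0.   ]
160 238 [0.353 0.056 0.   ]
345 238 [ 0.376 -0.151  0.   ]
160 246 [0.343 0.056 0.001]
345 246 [ 0.453 -0.09   0.16 ]
160 254 [ 0.445 -0.001  0.171]
345 254 [ 0.45  -0.09   0.163]
160 262 [ 0.445 -0.003  0.177]
345 262 [ 0.446 -0.091  0.164]
160 270 [ 0.444 -0.004  0.183]
345 270 [ 0.443 -0.091  0.167]
160 278 [ 0.443 -0.006  0.187]
345 278 [ 0.438 -0.092  0.167]
160 286 [ 0.44  -0.006  0.188]
345 286 [ 0.436 -0.091  0.171]
```

View pics/c6.png

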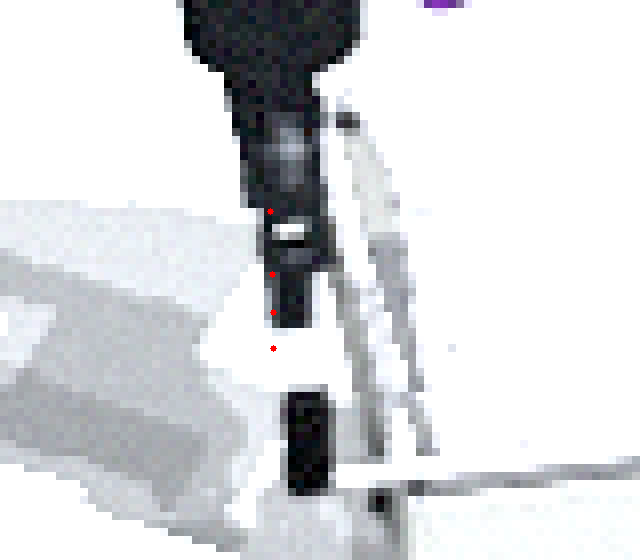

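View pics/wrist6.png

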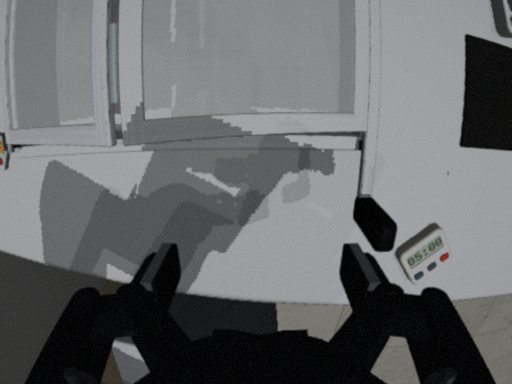

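>>> move_arm(deltas=[0,-30,0,0,0,0,0,0,0,10,30,0,0,0,0,0,10,30,0,0,0,0,0,10,30,0,0,0,0,0,0,30,0,0,0,0,0,0,30,0,0,0,0,0,0,30,0,0,0,0,0,0,0,0,0,0,0,0,0,0,0,0,0])

```text
t: 5.5
tcp_pos: [0.4858, -0.2254, 0.1369]
tool_rot: [0.473, 0.526, -0.473, 0.525]
force: [0.6, 0.5, 0.0]
finger_gap: 0.001
```

```bash
python3 - <<'E'
from h import *
go([.468,-.235,0.0],96.08)
s=snap('wrist','wrist7');d=s['depth']
for u,v in [(255,234),(255,236),(255,238),(266,234),(266,236),(266,238)]:
    o,dd=ray(s,u,v,True);zc=(np.array(s['R'])@dd)[2];print(u,v,(o+dd*d[v,u]/zc).round(3))
E
```

```text
t 5.5 heading -84.0 turn [-0.1 -0.1  0. ] shift [136.9 -18.7   7.7] | tcp [ 0.4858 -0.2254  0.1369] q6 0.82 F [0.6 0.5 0. ] gap 0.001
255 234 [ 0.498 -0.221  0.179]
255 236 [ 0.498 -0.221  0.181]
255 238 [ 0.498 -0.221  0.183]
266 234 [ 0.498 -0.227  0.178]
266 236 [ 0.499 -0.226  0.181]
266 238 [ 0.499 -0.226  0.183]
```

View pics/wrist7.png

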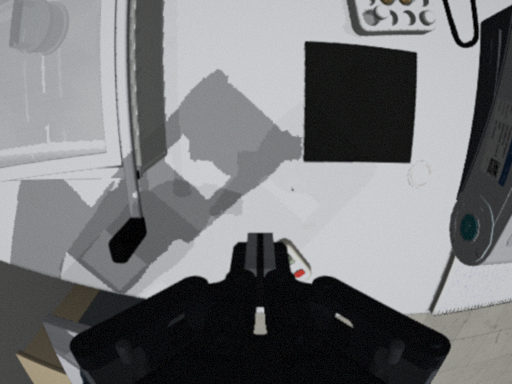

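>>> move_arm(deltas=[0,40,0,0,0,0,0,0,40,0,0,0,0,0,0,40,0,0,0,0,0,0,10,0,0,0,0,0,0,0,0,0,0,0,0])

```text
t: 6.05
tcp_pos: [0.4851, -0.2234, 0.0061]
tool_rot: [0.472, 0.528, -0.472, 0.525]
force: [0.1, -1.0, -1.2]
finger_gap: 0.001
```

```bash
python3 - <<'E'
from h import *
go([.468,-.235,0.0],96.08)
s=snap('wrist','wrist8');d=s['depth']
for u,v in [(255,234),(255,236),(266,234),(266,236)]:
    o,dd=ray(s,u,v,True);zc=(np.array(s['R'])@dd)[2];print(u,v,(o+dd*d[v,u]/zc).round(3))
s=snap('side','side8');a=np.clip(s['image'].astype(int)*2,0,255).astype(np.uint8);cv2.imwrite('pics/c8.png',cv2.resize(a[200:290,190:280,::-1],None,fx=6,fy=6,interpolation=cv2.INTER_NEAREST))
E
```

```text
t 6.05 heading -83.8 turn [ 0.1 -0.2  0.2] shift [  6.1 -18.2   9.7] | tcp [ 0.4851 -0.2234  0.0061] q6 0.82 F [ 0.1 -1.  -1.2] gap 0.001
255 234 [ 0.498 -0.219  0.049]
255 236 [ 0.498 -0.219  0.05 ]
266 234 [ 0.498 -0.225  0.047]
266 236 [ 0.498 -0.225  0.049]
```

View pics/c8.png

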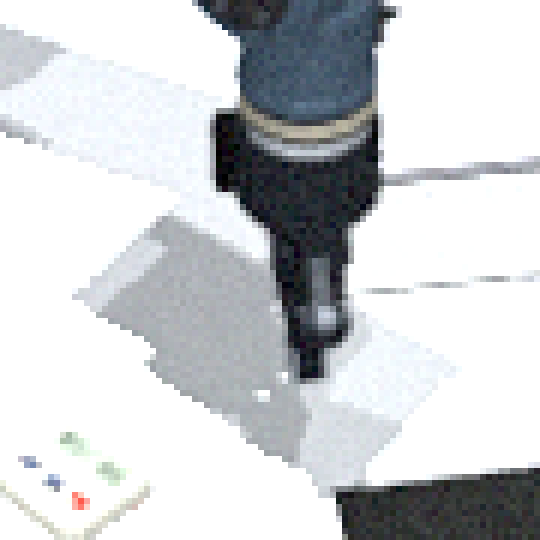

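>>> move_arm(deltas=[0,10,0,0,0,0,0,0,10,0,0,0,0,0,0,6,0,0,0,0,0,0,0,0,0,0,0,0])

```text
t: 6.55
tcp_pos: [0.4857, -0.225, -0.0195]
tool_rot: [0.473, 0.526, -0.473, 0.525]
force: [-0.4, 0.4, -0.1]
finger_gap: -0.001
```

>>> move_arm(deltas=[0,5,0,0,0,0,0,0,0,0,0,0,0,0])

```text
t: 6.75
tcp_pos: [0.486, -0.2252, -0.0242]
tool_rot: [0.473, 0.526, -0.473, 0.526]
force: [-0.7, -0.4, -0.4]
finger_gap: -0.0
```

>>> move_arm(deltas=[0,4,0,0,0,0,0,0,0,0,0,0,0,0])

```text
t: 6.95
tcp_pos: [0.4861, -0.2252, -0.0281]
tool_rot: [0.473, 0.526, -0.473, 0.526]
force: [0.0, -1.1, 0.2]
finger_gap: 0.005
```

>>> move_arm(deltas=[0,3,0,0,0,0,0,0,0,0,0,0,0,0])

```text
t: 7.15
tcp_pos: [0.4861, -0.2252, -0.0311]
tool_rot: [0.473, 0.526, -0.473, 0.526]
force: [0.1, 0.1, 0.8]
finger_gap: 0.001
```

>>> move_arm(deltas=[0,2,0,0,0,0,0,0,0,0,0,0,0,0])

```text
t: 7.35
tcp_pos: [0.4862, -0.2252, -0.033]
tool_rot: [0.473, 0.526, -0.473, 0.526]
force: [0.6, -0.1, 0.1]
finger_gap: 0.004
```

>>> move_arm(deltas=[0,2,0,0,0,0,0,0,0,0,0,0,0,0])

```text
t: 7.55
tcp_pos: [0.4863, -0.2253, -0.0349]
tool_rot: [0.473, 0.526, -0.473, 0.526]
force: [1.3, 0.1, -0.1]
finger_gap: 0.0
```

>>> move_arm(deltas=[0,2,0,0,0,0,0,0,0,0,0,0,0,0])

```text
t: 7.75
tcp_pos: [0.4864, -0.2254, -0.0351]
tool_rot: [0.473, 0.526, -0.473, 0.526]
force: [-2.0, 0.7, 13.8]
finger_gap: -0.001
```

>>> move_arm(deltas=[0,2,0,0,0,0,0,0,0,0,0,0,0,0])

```text
t: 7.95
tcp_pos: [0.4864, -0.2254, -0.0351]
tool_rot: [0.473, 0.526, -0.473, 0.527]
force: [-4.4, 1.5, 28.5]
finger_gap: 0.002
```

>>> move_arm(deltas=[0,2,0,0,0,0,0,0,0,0,0,0,0,0])

```text
t: 8.15
tcp_pos: [0.4864, -0.2254, -0.0352]
tool_rot: [0.472, 0.525, -0.473, 0.527]
force: [-6.8, 3.1, 43.4]
finger_gap: -0.001
```

>>> move_arm(deltas=[0,-40,0,0,0,0,0,0,-40,0,0,0,0,0,0,-34,0,0,0,0,0,0,0,0,0,0,0,0])

```text
t: 8.55
tcp_pos: [0.4892, -0.2273, 0.0777]
tool_rot: [0.473, 0.522, -0.472, 0.529]
force: [0.8, 0.0, 0.0]
finger_gap: 0.0
```

```bash
python3 - <<'E'
from h import *
go(case(-.162,-.185,.073),96.08)
E
```

```text
t 8.55 heading -83.9 turn [ 0.   0.4 -0.4] shift [  4.7 -33.2 -68.2] | tcp [ 0.4892 -0.2273  0.0777] q6 0.82 F [0.8 0.  0. ] gap 0.0
```

>>> move_arm(deltas=[0,5,0,0,0,0.4,-0.4,0,0,-16,-30,0,0,0,0,0,-17,-30,0,0,0,0,0,0,-10,0,0,0,0,0,0,-12,0,0,0,0,0,0,-12,0,0,0,0,0,0,-12,0,0,0,0,0,0,-12,0,0,0])

```text
t: 9.35
tcp_pos: [0.442, -0.1114, 0.0692]
tool_rot: [0.473, 0.529, -0.473, 0.523]
force: [0.1, -1.6, 0.6]
finger_gap: -0.001
```

```bash
python3 - <<'E'
from h import *
go(case(-.162,.106,.073),96.08)
snap('wrist','wrist9')
E
```

```text
t 9.35 heading -83.9 turn [-0.  -0.3  0.3] shift [  -3.8    1.4 -238.9] | tcp [ 0.442  -0.1114  0.0692] q6 0.97 F [ 0.1 -1.6  0.6] gap -0.001
```

View pics/wrist9.png

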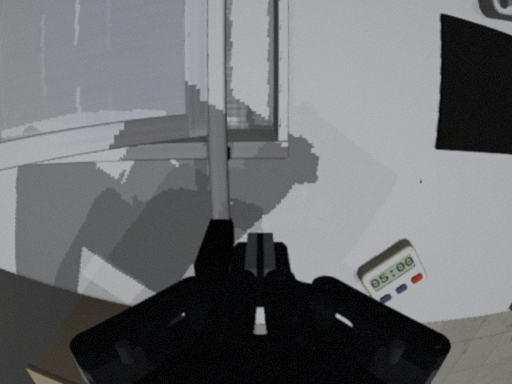

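>>> move_arm(deltas=[0,-3,0,-15,0,0,0,0,0,0,-15,0,0,0,0,0,0,-15,0,0,0,0,0,0,-15,0,0,0,0,0,0,-15,0,0,0,0,0,0,-15,0,0,0,0,0,0,-15,0,0,0,0,0,0,-15,0,0,0,0,0,0,-15,0,0,0,0,0,0,-15,0,0,0])

```text
t: 10.4
tcp_pos: [0.4239, 0.0394, 0.0733]
tool_rot: [0.472, 0.53, -0.473, 0.522]
force: [-0.1, -0.5, -0.8]
finger_gap: -0.0
```

>>> move_arm(deltas=[0,0,0,-15,0,0,0,0,0,0,-15,0,0,0,0,0,0,-10,0,0,0,0,0,0,-10,0,0,0,0,0,0,-10,0,0,0,0,0,0,-8,0,0,0])

```text
t: 11.0
tcp_pos: [0.417, 0.1061, 0.0737]
tool_rot: [0.472, 0.53, -0.473, 0.522]
force: [-0.6, -0.9, 0.1]
finger_gap: -0.001
```

```bash
python3 - <<'E'
from h import *
go(case(-.162,.106,.073),96.08)
snap('wrist','wrist10');snap('side','side10')
E
```

```text
t 11.0 heading -83.9 turn [ 0.  -0.4  0.5] shift [  0.7   3.2 -20.1] | tcp [0.417  0.1061 0.0737] q6 1.44 F [-0.6 -0.9  0.1] gap -0.001
```

View pics/wrist10.png

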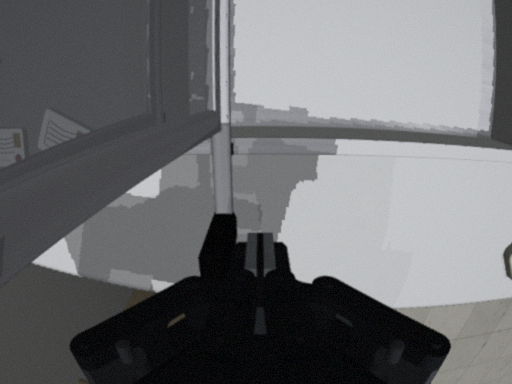

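View pics/side10.png

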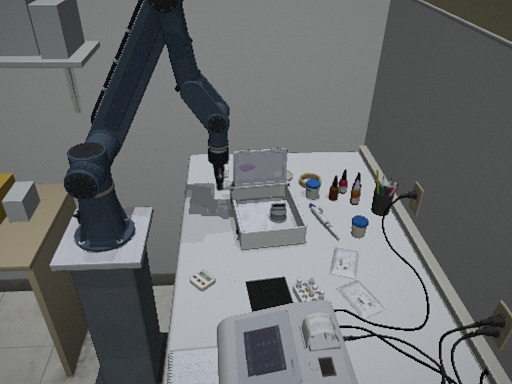

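Nearly open; push on in small steps until the stop pushes back.

>>> move_arm(deltas=[0,0,2,-8,0,-0.4,0.4,0,0,0,-6,0,0,0,0,0,0,-4,0,0,0,0,0,0,0,0,0,0])

```text
t: 11.5
tcp_pos: [0.4179, 0.1237, 0.0739]
tool_rot: [0.473, 0.526, -0.472, 0.526]
force: [-0.1, -0.4, 0.6]
finger_gap: -0.003
```

>>> move_arm(deltas=[0,0,0,-4,0,0,0,0,0,0,0,0,0,0])

```text
t: 11.7
tcp_pos: [0.4175, 0.1273, 0.0739]
tool_rot: [0.473, 0.526, -0.473, 0.526]
force: [0.2, -1.9, 0.4]
finger_gap: 0.001
```

>>> move_arm(deltas=[0,0,0,-3,0,0,0,0,0,0,0,0,0,0])

```text
t: 11.9
tcp_pos: [0.4173, 0.1285, 0.0739]
tool_rot: [0.471, 0.526, -0.473, 0.527]
force: [0.5, -11.7, -0.1]
finger_gap: -0.003
```

>>> move_arm(deltas=[0,0,0,0,0,0,0,0,0,0,0,0,0,0,0,0,0,15,0,0,0,0,0,0,20,0,0,0,85,-40,0,40,0,0,0,85,-40,0,40,0,0,0,85,-40,0,10,0,0,0,85,-30,0,0,0,0,0,85,-30,0,0,0,0,0])

```text
t: 12.8
tcp_pos: [0.4292, 0.0149, 0.2461]
tool_rot: [0.473, 0.525, -0.473, 0.526]
force: [-0.2, 0.4, -0.9]
finger_gap: 0.846
```

```bash
python3 - <<'E'
from h import *
go(case(0,0,.3),96.08)
snap('wrist','wrist11');snap('scene','scene11')
E
```

```text
t 12.8 heading -84.0 turn [-0.1 -0.  -0. ] shift [-53.9 162.8  -6. ] | tcp [0.4292 0.0149 0.2461] q6 1.24 F [-0.2  0.4 -0.9] gap 0.846
```

View pics/wrist11.png

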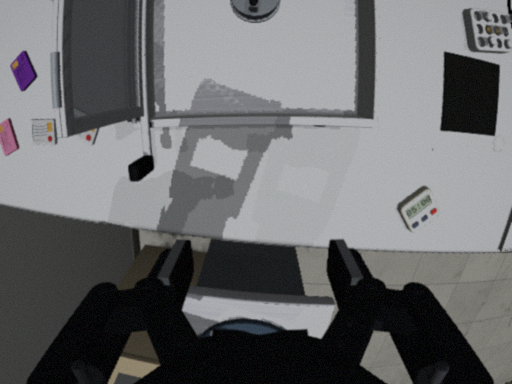

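View pics/scene11.png

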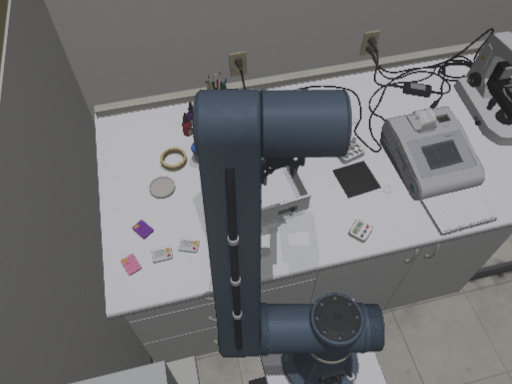

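>>> move_arm(deltas=[60,-10,30,0,0,0,0,60,-10,30,0,0,0,0,60,-10,30,0,0,0,0,60,0,20,-3,0,0,0,60,0,0,-3,0,0,0,60,0,0,0,0,0,0])

```text
t: 13.5
tcp_pos: [0.5366, 0.0336, 0.273]
tool_rot: [0.472, 0.527, -0.473, 0.525]
force: [0.2, -0.3, 0.2]
finger_gap: 0.7
```

```bash
python3 - <<'E'
from h import *
go(case(.05,0,.3),96.08)
s=snap('wrist','wrist12');cv2.imwrite('pics/c12.png',cv2.resize(s['image'][0:240,100:420,::-1],None,fx=2.4,fy=2.4,interpolation=cv2.INTER_CUBIC))
E
```

```text
t 13.5 heading -83.8 turn [ 0.1 -0.1  0.2] shift [-27.  104.    1.3] | tcp [0.5366 0.0336 0.273 ] q6 1.32 F [ 0.2 -0.3  0.2] gap 0.7
```

View pics/c12.png

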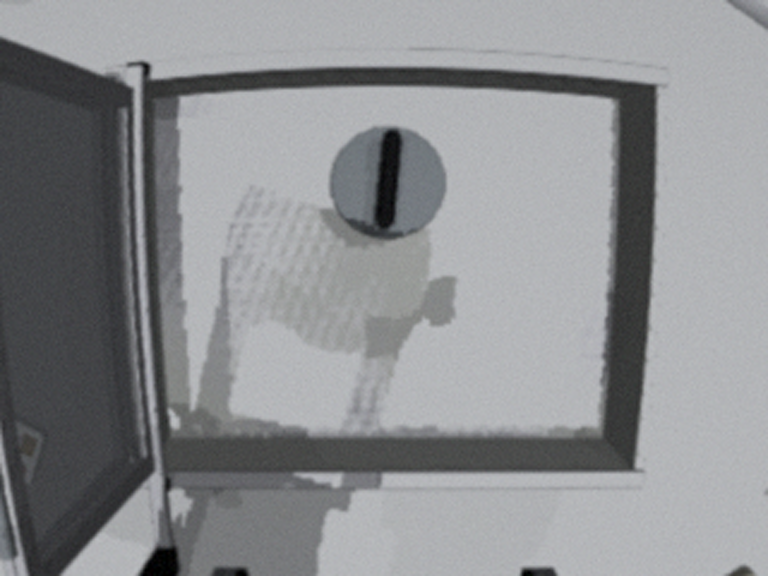

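```bash
python3 - <<'E'
from h import *
s=snap('wrist'); im=s['image'].astype(int)
m=(im.max(2)<40).astype(np.uint8); m[:45]=0;m[105:]=0;m[:,:230]=0;m[:,295:]=0
v,u=np.where(m); print(len(u),u.mean(),v.mean())
q=np.array([onplane(s,a,b,.076,True) for a,b in zip(u,v)])[:,:2]
r=cv2.minAreaRect(q.astype(np.float32)); print(r)
vx,vy,x,y=cv2.fitLine(q.astype(np.float32),cv2.DIST_L2,0,.001,.001).ravel();print(np.degrees(np.arctan2(vy,vx)),x,y)
print('stand',case(.05,0,0))
go([r[0][0],r[0][1],.3],np.degrees(np.arctan2(vy,vx))+90)
E
```

```text
271 261.0405904059041 74.1070110701107
((0.6399453282356262, 0.04421468451619148), (0.05001473426818848, 0.008811159059405327), 1.21869695186615)
1.4477546 0.6403346 0.0441196
stand [0.64011875 0.04339585 0.        ]
t 13.6 heading -83.9 turn [ 4.7 -0.   0.2] shift [-26.5 103.9  -8.3] | tcp [0.5362 0.0333 0.2735] q6 1.32 F [-1.1  0.4 -0.9] gap 0.709
```

>>> move_arm(deltas=[45,0,0,0,4.7,0,0,45,0,35,-3,0,0,0,45,0,35,-3,0,0,0,45,0,34,-2,0,0,0,45,40,0,0,0,0,0,45,40,0,0,0,0,0,45,40,0,0,0,0,0,45,30,0,0,0,0,0,45,0,0,0,0,0,0,45,0,0,0,0,0,0])

```text
t: 14.6
tcp_pos: [0.6414, 0.0433, 0.1248]
tool_rot: [0.494, 0.506, -0.494, 0.506]
force: [0.3, 0.5, 0.4]
finger_gap: 0.53
```

```bash
python3 - <<'E'
from h import *
s=snap('wrist','wrist13')
go([.6402,.0440,.021],91.4)
im=s['image'].astype(int)
E
```

```text
t 14.65 heading -88.6 turn [-0.   0.  -0.1] shift [105.2  -2.5  -0.8] | tcp [0.6427 0.0432 0.1262] q6 1.44 F [ 0.4 -0.1  0.1] gap 0.524
```

View pics/wrist13.png

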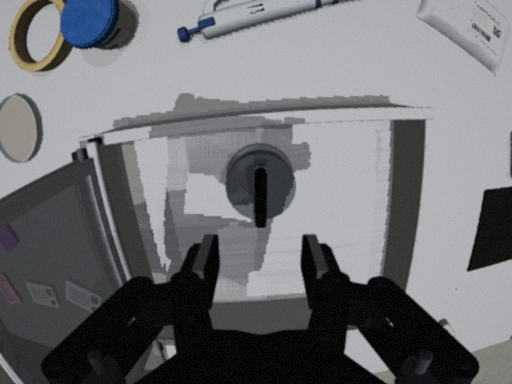

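>>> move_arm(deltas=[45,35,-2,-1,0,0,0,45,35,0,0,0,0,0,45,20,0,0,0,0,0,45,10,0,0,0,0,0,45,5,0,0,0,0,0,45,0,0,0,0,0,0])

```text
t: 15.25
tcp_pos: [0.641, 0.0443, 0.0208]
tool_rot: [0.494, 0.505, -0.493, 0.507]
force: [-0.5, -0.4, 0.8]
finger_gap: 0.527
```

```bash
python3 - <<'E'
from h import *
s=snap('wrist','wrist14')
go([.6402,.0440,.021],91.4)
E
```

```text
t 15.3 heading -88.6 turn [ 0.   0.  -0.2] shift [ 0.1 -1.   0.3] | tcp [0.6412 0.0443 0.0211] q6 1.44 F [-0.3  0.8 -0.3] gap 0.526
```

View pics/wrist14.png

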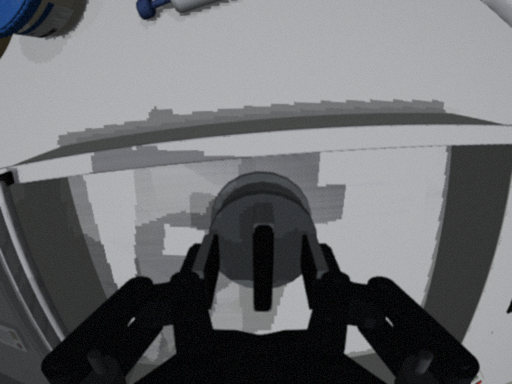

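Bar at (262,265) sits between the fingers, a touch right. Close.

>>> move_arm(deltas=[0,0,0,0,0,0,0,0,0,0,0,0,0,0,0,0,0,0,0,0,0,0,0,0,0,0,0,0,0,0,0,0,0,0,0,0,0,0,0,0,0,0,0,0,0,0,0,0,0], force=60)

```text
t: 16.0
tcp_pos: [0.6407, 0.0441, 0.0203]
tool_rot: [0.494, 0.506, -0.494, 0.507]
force: [-0.8, -2.5, 5.0]
finger_gap: 0.102
```

>>> move_arm(deltas=[0,-10,0,0,0,0,0,0,-15,0,0,0,0,0,0,-15,0,0,0,0,0,0,0,0,0,0,0,0])

```text
t: 16.4
tcp_pos: [0.642, 0.0445, 0.0625]
tool_rot: [0.495, 0.505, -0.492, 0.508]
force: [-0.1, -0.1, -1.0]
finger_gap: 0.105
```

```bash
python3 - <<'E'
from h import *
s=snap('wrist','wrist15')
go([.571,-.325,.2],91.4)
E
```

```text
t 16.45 heading -88.6 turn [ 0.   0.  -0.2] shift [-138.6  -79.2  367.7] | tcp [0.6412 0.0445 0.0614] q6 1.44 F [ 0.3  0.6 -2.6] gap 0.101
```

View pics/wrist15.png

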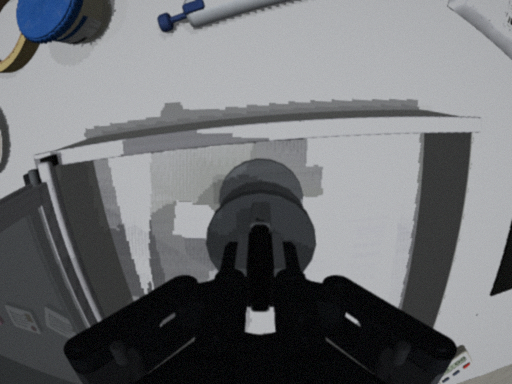

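>>> move_arm(deltas=[0,-25,0,0,0,0,0,0,-30,0,0,0,0,0,0,-10,-4,20,0,0,0,0,0,-8,35,0,0,0,0,0,-8,35,0,0,0,0,0,-8,35,0,0,0,0,0,-8,35,0,0,0,0,0,-8,35,0,0,0,0,0,-8,35,0,0,0,0,0,-8,35,0,0,0])

```text
t: 17.45
tcp_pos: [0.5854, -0.2229, 0.124]
tool_rot: [0.494, 0.507, -0.494, 0.506]
force: [-0.2, 0.1, -2.0]
finger_gap: 0.101
```

>>> move_arm(deltas=[0,0,-8,35,0,0,0,0,0,-8,35,0,0,0,0,0,-3,25,0,0,0,0,0,0,0,0,0,0,0,0,0,0,0,0,0])

```text
t: 17.95
tcp_pos: [0.569, -0.3172, 0.1239]
tool_rot: [0.494, 0.506, -0.494, 0.505]
force: [-0.5, 0.3, -1.5]
finger_gap: 0.101
```

```bash
python3 - <<'E'
from h import *
s=snap('wrist','wrist16');snap('side','side16')
go([.571,-.325,.006],91.4)
E
```

```text
t 18.05 heading -88.5 turn [ 0.1 -0.1  0.1] shift [118.    1.4   9.2] | tcp [ 0.5693 -0.3158  0.124 ] q6 0.87 F [ 0.5  0.9 -1.8] gap 0.103
```

View pics/wrist16.png

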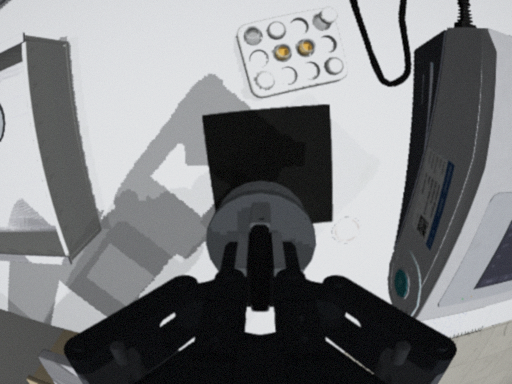

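View pics/side16.png

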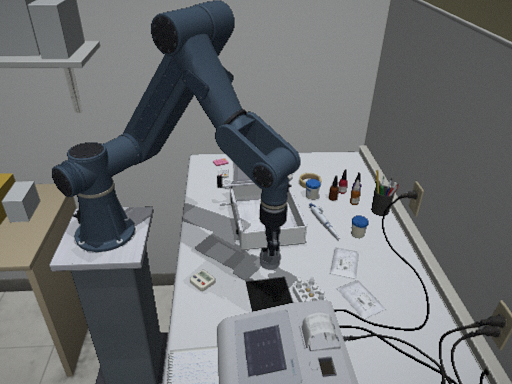

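>>> move_arm(deltas=[0,20,1,9,0,0,0,0,30,0,0,0,0,0,0,30,0,0,0,0,0,0,20,0,0,0,0,0,0,10,0,0,0,0,0,0,5,0,0,0,0,0,0,0,0,0,0,0,0])

```text
t: 18.75
tcp_pos: [0.5713, -0.3257, 0.0095]
tool_rot: [0.494, 0.506, -0.494, 0.506]
force: [-0.8, -0.8, -0.8]
finger_gap: 0.102
```

>>> move_arm(deltas=[0,2,0,0,0,0,0,0,1,0,0,0,0,0,0,0,0,0,0,0,0])

```text
t: 19.05
tcp_pos: [0.5713, -0.3267, 0.0073]
tool_rot: [0.494, 0.506, -0.494, 0.507]
force: [-0.0, 0.6, -2.1]
finger_gap: 0.104
```

>>> move_arm(deltas=[0,2,0,0,0,0,0,0,0,0,0,0,0,0])

```text
t: 19.25
tcp_pos: [0.5709, -0.3264, 0.0046]
tool_rot: [0.494, 0.506, -0.494, 0.506]
force: [-0.4, -0.1, -0.7]
finger_gap: 0.102
```

>>> move_arm(deltas=[0,1,0,0,0,0,0,0,0,0,0,0,0,0])

```text
t: 19.45
tcp_pos: [0.5711, -0.3269, 0.0043]
tool_rot: [0.494, 0.506, -0.494, 0.506]
force: [-1.0, -0.3, 3.7]
finger_gap: 0.104
```

Contact. Open and rise.

>>> move_arm(deltas=[45,0,0,0,0,0,0,45,0,0,0,0,0,0,45,0,0,0,0,0,0,45,0,0,0,0,0,0,45,0,0,0,0,0,0,45,-20,0,0,0,0,0,45,-40,0,0,0,0,0,45,-40,0,0,0,0,0,45,-40,0,0,0,0,0,45,-40,0,0,0,0,0])

```text
t: 20.45
tcp_pos: [0.5707, -0.3261, 0.185]
tool_rot: [0.494, 0.506, -0.494, 0.506]
force: [0.6, -0.2, 0.7]
finger_gap: 0.526
```

```bash
python3 - <<'E'
from h import *
s=snap('wrist','wrist17');t=snap('scene','scene17')
go([.571,-.325,.006],91.4)
im=t['image'].astype(int)
cv2.imwrite('pics/c17.png',cv2.resize(t['image'][200:290,90:240,::-1],None,fx=5,fy=5,interpolation=cv2.INTER_CUBIC))
E
```

```text
t 20.55 heading -88.6 turn [ 0.   0.5 -0.6] shift [184.8  -3.6  -4.3] | tcp [ 0.5747 -0.3292  0.1908] q6 0.86 F [ 0.5  0.3 -0.1] gap 0.53
```

View pics/wrist17.png

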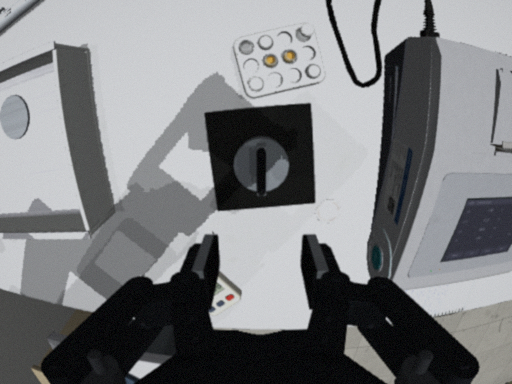

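View pics/c17.png

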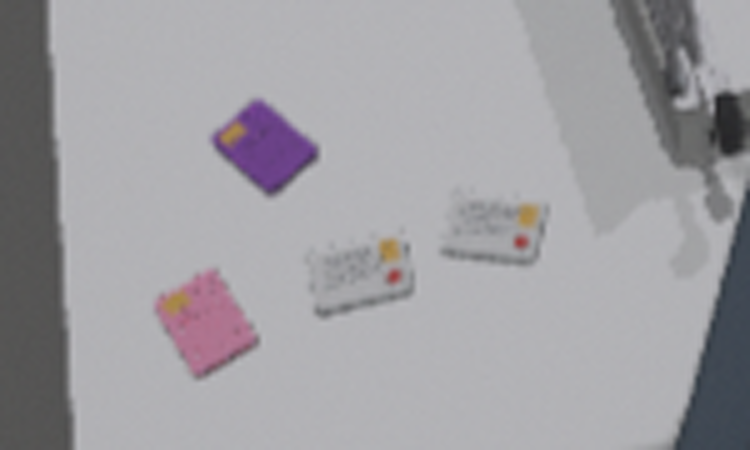

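```bash
python3 - <<'E'
from h import *
t=snap('scene')
for u,v in [(162,254),(189,246),(131,264),(143,229)]: print(onplane(t,u,v,.01).round(3))
c=onplane(t,176,250,.01); go([c[0]-.06,c[1],.28],96)
go([c[0]-.06,c[1],.28],6)
E
```

```text
[0.432 0.39  0.01 ]
[0.44  0.301 0.01 ]
[0.42 0.49 0.01]
[0.539 0.44  0.01 ]
t 20.6 heading -88.6 turn [-4.6  0.3 -0.3] shift [ -92.5 -126.3 -689.1] | tcp [ 0.5729 -0.3278  0.1875] q6 0.86 F [-0.6  0.4 -1.1] gap 0.524
t 20.6 heading -88.6 turn [85.4 -0.  -0.5] shift [ -92.5 -689.1  126.3] | tcp [ 0.5729 -0.3278  0.1875] q6 0.86 F [-0.6  0.4 -1.1] gap 0.524
```

>>> move_arm(deltas=[60,-45,0,0,0,0.3,-0.3,60,-45,0,0,0,0,0,60,0,-8,-35,0,0,0,60,0,-8,-35,0,0,0,60,0,-8,-35,0,0,0,60,0,-8,-35,0,0,0,60,0,-8,-35,0,0,0,60,0,-8,-35,0,0,0,60,0,-8,-35,0,0,0,60,0,-8,-35,0,0,0])

```text
t: 21.6
tcp_pos: [0.4988, -0.0466, 0.2738]
tool_rot: [0.493, 0.51, -0.494, 0.502]
force: [0.7, 0.3, 0.4]
finger_gap: 0.702
```

>>> move_arm(deltas=[60,0,-8,-35,0,0,0,60,0,-8,-35,0,0,0,60,0,-8,-35,0,0,0,60,0,-8,-35,0,0,0,60,0,-8,-35,0,0,0,60,0,-8,-35,0,0,0,60,0,-8,-35,0,0,0,60,0,-8,-35,0,0,0,60,0,-8,-35,0,0,0])

```text
t: 22.5
tcp_pos: [0.4191, 0.2659, 0.2759]
tool_rot: [0.493, 0.509, -0.495, 0.503]
force: [0.3, -0.1, -0.0]
finger_gap: 0.705
```

>>> move_arm(deltas=[60,0,-8,-35,0,0,0,60,0,-8,-35,0,0,0,60,0,0,0,0,0,0,60,0,0,0,0,0,0])

```text
t: 22.9
tcp_pos: [0.4018, 0.3345, 0.2764]
tool_rot: [0.492, 0.509, -0.494, 0.504]
force: [0.1, -0.5, -0.7]
finger_gap: 0.705
```

```bash
python3 - <<'E'
from h import *
s=snap('wrist','wrist18')
go([.375,.345,.28],96)
E
```

```text
t 22.95 heading -88.6 turn [-4.6 -0.2  0.4] shift [ -3.4 -25.9 -14. ] | tcp [0.4022 0.3338 0.2766] q6 2.02 F [-0.2 -0.1 -0.7] gap 0.704
```

View pics/wrist18.png

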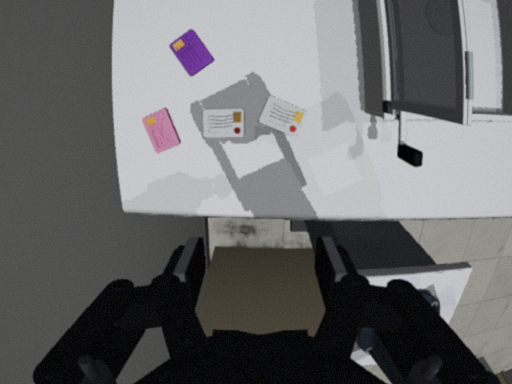

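```bash
python3 - <<'E'
from h import *
s=snap('wrist')
c=cv2.resize(s['image'][85:150,190:320,::-1],None,fx=6,fy=6,interpolation=cv2.INTER_CUBIC);cv2.imwrite('pics/c18.png',c)
d=s['depth'];h,w=d.shape
P=np.zeros((h,w,3))
for v in range(85,150):
    for u in range(190,320):
        o,dd=ray(s,u,v,True);zc=(np.array(s['R'])@dd)[2];P[v,u]=o+dd*d[v,u]/zc
z=P[85:150,190:320,2];print(np.percentile(z,[5,50,90,97]).round(4))
m=(z>.0065)&(z<.016);m=cv2.medianBlur(m.astype(np.uint8)*255,3)
cv2.imwrite('pics/c18m.png',cv2.resize(m,None,fx=6,fy=6))
n,l,st,ce=cv2.connectedComponentsWithStats(m)
for i in range(1,n):
    if st[i,4]>80:
        q=P[85:150,190:320][l==i]; print(ce[i]+[190,85],st[i,4],cv2.minAreaRect(q[:,:2].astype(np.float32)),q.mean(0))
E
```

```text
[-0.0005  0.0012  0.0094  0.0104]
[281.59714045 116.17577796] 1189 ((0.45121094584465027, 0.3095945715904236), (0.07703431695699692, 0.0472729429602623), 67.86235809326172) [0.44737195 0.30430713 0.01040924]
[222.90017065 122.88737201] 1172 ((0.4412234127521515, 0.37504100799560547), (0.05902402848005295, 0.10540302842855453), 20.937389373779297) [0.43526318 0.39195894 0.01079408]
```

View pics/c18.png

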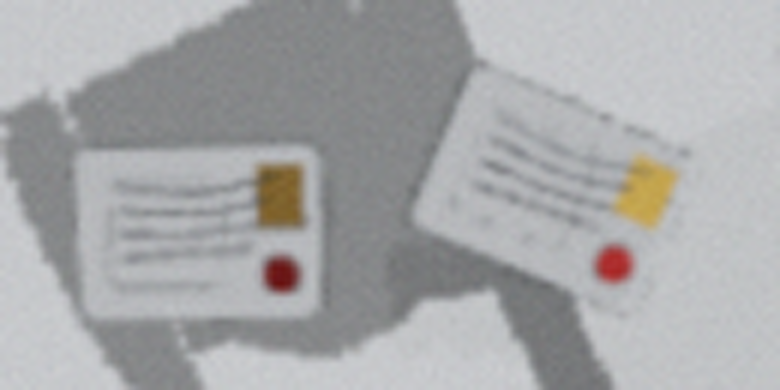

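View pics/c18m.png

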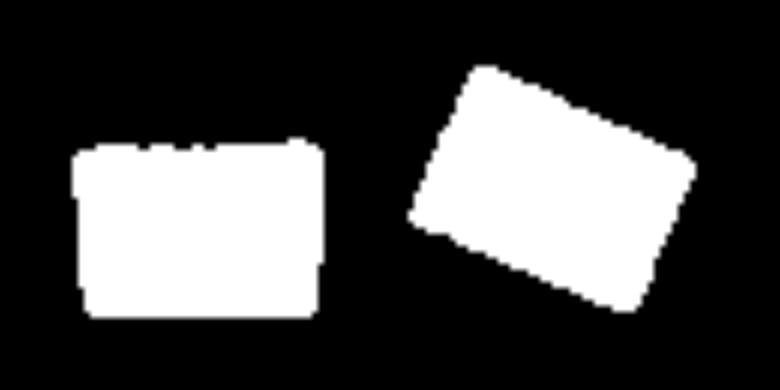

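```bash
cat >> h.py <<'E'
def carts(s,u0,u1,v0,v1,zb=0.0,pr=True):
    d=s['depth'];R=np.array(s['R']);P=np.zeros((384,512,3));Q=np.zeros((384,512,3))
    for v in range(v0,v1):
        for u in range(u0,u1):
            o,dd=ray(s,u,v,True);P[v,u]=o+dd*d[v,u]/(R@dd)[2];Q[v,u]=o+dd*(zb+.009-o[2])/dd[2]
    m=np.zeros((384,512),np.uint8);z=P[...,2];m[v0:v1,u0:u1]=((z>zb+.006)&(z<zb+.02))[v0:v1,u0:u1]*255
    m=cv2.medianBlur(m,3);n,l,st,ce=cv2.connectedComponentsWithStats(m);r=[]
    for i in range(1,n):
        if st[i,4]>200:
            q=Q[l==i][:,:2];(c,(a,b),ang)=cv2.minAreaRect(q.astype(np.float32))
            if a>b: L=ang
            else: L=ang+90
            r.append((np.array(c),L)); print(ce[i].round(),st[i,4],'c',np.round(c,4),'mean',q.mean(0).round(4),'size',round(max(a,b),4),round(min(a,b),4),'long axis deg',round((L+90)%180-90,1))
    return r
E
python3 - <<'E'
from h import *
s=snap('wrist')
r=carts(s,190,320,85,150)
for c,L in r: go([c[0],c[1],.1],L+90)
E
```

```text
[281. 116.] 1188 c [0.4471 0.3037] mean [0.4473 0.3042] size 0.0628 0.044 long axis deg 68.2
[223. 123.] 1154 c [0.4352 0.3926] mean [0.4352 0.392 ] size 0.0623 0.0427 long axis deg -89.2
t 23.05 heading -88.7 turn [-66.9  -0.4   0.2] shift [177.1 -11.1  52.1] | tcp [0.4028 0.3333 0.2771] q6 2.02 F [-0.   0.9  0.5] gap 0.703
t 23.05 heading -88.7 turn [-89.5  -0.5   0.1] shift [177.1  58.8  33.2] | tcp [0.4028 0.3333 0.2771] q6 2.02 F [-0.   0.9  0.5] gap 0.703
```

>>> move_arm(deltas=[62,10,0,0,-8.5,-0.4,0.2,62,10,0,0,-8.5,0,0,62,10,0,0,-8.5,0,0,62,10,0,0,-8.5,0,0,62,10,0,0,-8.5,0,0,62,10,0,0,-8.5,0,0,62,10,0,0,-8.5,0,0,62,10,0,0,-7.4,0,0,62,0,-11,26,0,0,0,62,0,0,26,0,0,0])

```text
t: 24.05
tcp_pos: [0.4464, 0.3028, 0.1973]
tool_rot: [0.132, 0.695, -0.135, 0.693]
force: [0.4, 0.6, 0.1]
finger_gap: 0.722
```

>>> move_arm(deltas=[62,0,0,0,0,0,0,62,0,0,0,0,0,0])

```text
t: 24.25
tcp_pos: [0.4473, 0.3038, 0.1976]
tool_rot: [0.133, 0.695, -0.135, 0.694]
force: [-0.1, 0.9, -0.6]
finger_gap: 0.727
```

```bash
python3 - <<'E'
from h import *
s=snap('wrist','wrist19')
go([.4472,.304,-.02],158.2)
E
```

```text
t 24.3 heading -21.8 turn [ 0.  -0.1  0.1] shift [2.176e+02 1.000e-01 7.000e-01] | tcp [0.4465 0.3041 0.1976] q6 0.77 F [0.2 0.1 0.2] gap 0.726
```

View pics/wrist19.png

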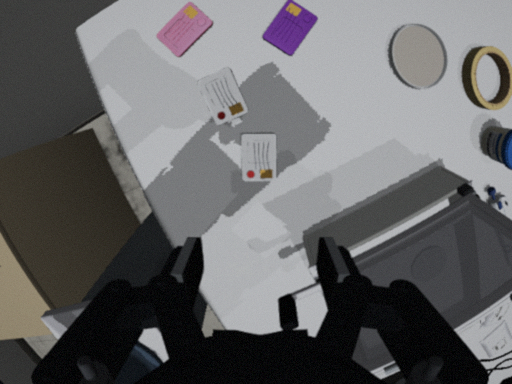

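>>> move_arm(deltas=[62,40,0,1,0,0,0,62,40,0,0,0,0,0,62,40,0,0,0,0,0,62,40,0,0,0,0,0,62,30,0,0,0,0,0,62,15,0,0,0,0,0,62,0,0,0,0,0,0,62,0,0,0,0,0,0])

```text
t: 25.1
tcp_pos: [0.4472, 0.3046, -0.0069]
tool_rot: [0.132, 0.695, -0.133, 0.694]
force: [-0.1, -0.9, 1.2]
finger_gap: 0.728
```

```bash
python3 - <<'E'
from h import *
s=snap('wrist','wrist20')
r=carts(s,195,330,140,290)
go([.4472,.304,-.04],158.2)
E
```

```text
[208. 146.] 371 c [0.4432 0.3628] mean [0.4413 0.3651] size 0.0207 0.0092 long axis deg -22.6
[258. 229.] 6380 c [0.4471 0.3043] mean [0.4478 0.3065] size 0.0634 0.0439 long axis deg 68.6
t 25.15 heading -21.7 turn [0.1 0.  0. ] shift [33.7 -1.  -0.4] | tcp [ 0.4479  0.3048 -0.0063] q6 0.77 F [ 0.1 -0.4  0.7] gap 0.724
```

View pics/wrist20.png

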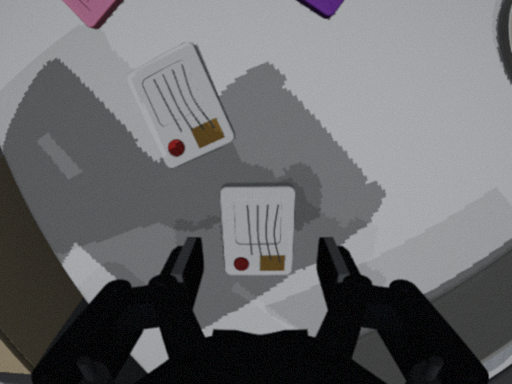

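>>> move_arm(deltas=[62,18,0,0,0,0,0,62,12,0,0,0,0,0,62,0,0,0,0,0,0,62,0,0,0,0,0,0])

```text
t: 25.55
tcp_pos: [0.4478, 0.3044, -0.0367]
tool_rot: [0.133, 0.695, -0.134, 0.694]
force: [-0.1, 0.2, 0.4]
finger_gap: 0.724
```

>>> move_arm(deltas=[62,4,0,0,0,0,0,62,0,0,0,0,0,0])

```text
t: 25.75
tcp_pos: [0.4485, 0.3046, -0.0405]
tool_rot: [0.133, 0.694, -0.133, 0.695]
force: [0.4, -0.2, 2.1]
finger_gap: 0.725
```

>>> move_arm(deltas=[62,3,0,0,0,0,0,62,0,0,0,0,0,0])

```text
t: 25.95
tcp_pos: [0.4485, 0.3047, -0.0407]
tool_rot: [0.133, 0.694, -0.133, 0.695]
force: [-3.2, -1.9, 23.4]
finger_gap: 0.727
```

>>> move_arm(deltas=[62,-7,0,0,0,0,0,62,0,0,0,0,0,0,30,0,0,0,0,0,0,30,0,0,0,0,0,0,30,0,0,0,0,0,0,30,0,0,0,0,0,0,30,0,0,0,0,0,0], force=40)

```text
t: 26.65
tcp_pos: [0.4477, 0.3043, -0.0368]
tool_rot: [0.132, 0.695, -0.134, 0.694]
force: [-1.5, -0.7, 7.9]
finger_gap: 0.502
```

>>> move_arm(deltas=[30,-10,0,0,0,0,0,30,-20,0,0,0,0,0,30,-30,0,0,0,0,0,30,0,0,0,0,0,0])

```text
t: 27.05
tcp_pos: [0.4499, 0.3053, 0.0256]
tool_rot: [0.134, 0.693, -0.132, 0.696]
force: [0.5, -0.6, -0.4]
finger_gap: 0.501
```

```bash
python3 - <<'E'
from h import *
s=snap('wrist','wrist21')
go(case(-.045,-.045,.30),96.08)
E
```

```text
t 27.1 heading -21.7 turn [62.2  0.1 -0.1] shift [-275.7   67.4  325.3] | tcp [0.449  0.3049 0.0243] q6 0.77 F [-0.7 -0.8 -1. ] gap 0.505
```

View pics/wrist21.png

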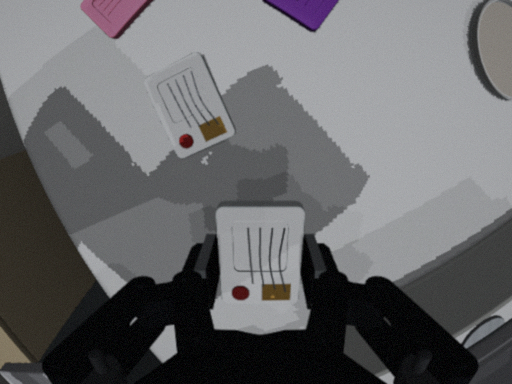

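>>> move_arm(deltas=[30,-40,0,0,0,0,0,30,-40,0,0,7,0,0,30,-40,0,0,8,0,0,30,-40,0,0,8,0,0,30,-40,0,0,8,0,0,30,-36,0,0,8,0,0,30,0,0,0,8,0,0,30,0,0,0,8,0,0,30,0,0,0,7.2,0,0,30,0,0,0,0,0,0])

```text
t: 28.1
tcp_pos: [0.4473, 0.3044, 0.2575]
tool_rot: [0.471, 0.526, -0.474, 0.526]
force: [-0.0, 0.1, 0.3]
finger_gap: 0.5
```

```bash
python3 - <<'E'
from h import *
go(case(-.045,-.045,.26),96.08)
E
```

```text
t 28.1 heading -83.9 turn [0.  0.1 0.2] shift [ -2.5  69.1 324.9] | tcp [0.4473 0.3044 0.2575] q6 1.86 F [-0.   0.1  0.3] gap 0.5
```

>>> move_arm(deltas=[30,0,7,32,0,0,0,30,0,7,33,0,0,0,30,0,7,32,0,0,0,30,0,7,33,0,0,0,30,0,7,32,0,0,0,30,0,7,33,0,0,0,30,0,7,32,0,0,0,30,0,7,33,0,0,0,30,0,7,32,0,0,0,30,0,6,33,0,0,0])

```text
t: 29.1
tcp_pos: [0.5511, -0.0123, 0.2581]
tool_rot: [0.471, 0.527, -0.473, 0.526]
force: [0.9, -0.8, -0.4]
finger_gap: 0.499
```

>>> move_arm(deltas=[30,40,0,0,0,0,0,30,40,0,0,0,0,0,30,40,0,0,0,0,0,30,40,0,0,0,0,0,30,0,0,0,0,0,0])

```text
t: 29.6
tcp_pos: [0.5457, -0.0104, 0.0935]
tool_rot: [0.469, 0.531, -0.475, 0.522]
force: [-0.1, -1.0, -0.3]
finger_gap: 0.497
```

```bash
python3 - <<'E'
from h import *
go(case(-.045,-.045,-.022),96.08)
snap('wrist','wrist22')
E
```

```text
t 29.6 heading -83.8 turn [ 0.1 -0.2  0.9] shift [115.5   4.6   1.5] | tcp [ 0.5457 -0.0104  0.0935] q6 1.24 F [-0.1 -1.  -0.3] gap 0.497
```

View pics/wrist22.png

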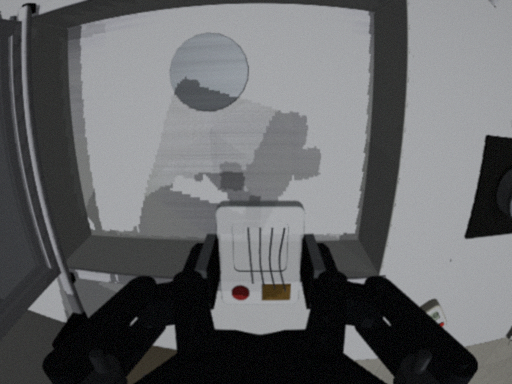

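>>> move_arm(deltas=[30,25,4,1,0,0,0.9,30,30,0,0,0,0,0,30,30,0,0,0,0,0,30,20,0,0,0,0,0,30,0,0,0,0,0,0,30,0,0,0,0,0,0])

```text
t: 30.25
tcp_pos: [0.5579, -0.0122, -0.0042]
tool_rot: [0.476, 0.521, -0.468, 0.531]
force: [0.3, 0.4, 0.5]
finger_gap: 0.5
```

```bash
python3 - <<'E'
from h import *
go(case(-.045,-.045,-.022),96.08)
E
```

```text
t 30.25 heading -83.8 turn [ 0.1  0.1 -1. ] shift [17.8 -7.3 -1.6] | tcp [ 0.5579 -0.0122 -0.0042] q6 1.23 F [0.3 0.4 0.5] gap 0.5
```

>>> move_arm(deltas=[30,4,-3,-1,0,0,-0.9,30,4,-3,-1,0,0,0,30,5,0,0,0,0,0,30,0,0,0,0,0,0,30,0,0,0,0,0,0])

```text
t: 30.75
tcp_pos: [0.55, -0.0106, -0.019]
tool_rot: [0.472, 0.526, -0.473, 0.526]
force: [0.3, -0.1, 0.0]
finger_gap: 0.496
```

```bash
python3 - <<'E'
from h import *
go(case(-.045,-.045,-.022),96.08)
E
```

```text
t 30.75 heading -83.9 turn [0.  0.1 0.1] shift [3.  0.4 0.9] | tcp [ 0.55   -0.0106 -0.019 ] q6 1.25 F [ 0.3 -0.1  0. ] gap 0.496
```

>>> move_arm(deltas=[30,3,0,0,0,0,0,30,0,0,0,0,0,0])

```text
t: 30.95
tcp_pos: [0.55, -0.0106, -0.0222]
tool_rot: [0.472, 0.526, -0.473, 0.526]
force: [-0.1, -0.7, -0.8]
finger_gap: 0.5
```

>>> move_arm(deltas=[30,1,0,0,0,0,0,30,0,0,0,0,0,0])

```text
t: 31.15
tcp_pos: [0.5501, -0.0106, -0.0227]
tool_rot: [0.472, 0.526, -0.473, 0.526]
force: [-0.4, 0.1, 2.2]
finger_gap: 0.499
```

Contact with the floor. Release (opening to 58) and rise.

>>> move_arm(deltas=[58,0,0,0,0,0,0,58,0,0,0,0,0,0,58,0,0,0,0,0,0,58,-10,0,0,0,0,0,58,-30,0,0,0,0,0,58,-40,0,0,0,0,0,58,-40,0,0,0,0,0,58,-40,0,0,0,0,0,62,-40,0,0,0,0,0,62,-40,0,0,0,0,0])

```text
t: 32.15
tcp_pos: [0.5498, -0.0101, 0.2196]
tool_rot: [0.472, 0.526, -0.473, 0.526]
force: [0.4, -0.4, -0.7]
finger_gap: 0.724
```

>>> move_arm(deltas=[62,-40,0,0,0,0,0,62,0,0,0,0,0,0,62,0,0,0,0,0,0])

```text
t: 32.45
tcp_pos: [0.5506, -0.0102, 0.2586]
tool_rot: [0.472, 0.525, -0.473, 0.527]
force: [-0.4, 0.1, -0.3]
finger_gap: 0.728
```

```bash
python3 - <<'E'
from h import *
s=snap('wrist','wrist23')
go([.435,.392,.26],90)
E
```

```text
t 32.5 heading -83.9 turn [6.1 0.1 0.1] shift [  -2.9 -114.5 -402. ] | tcp [ 0.5495 -0.01    0.2571] q6 1.24 F [ 0.2 -0.7  0.2] gap 0.726
```

View pics/wrist23.png

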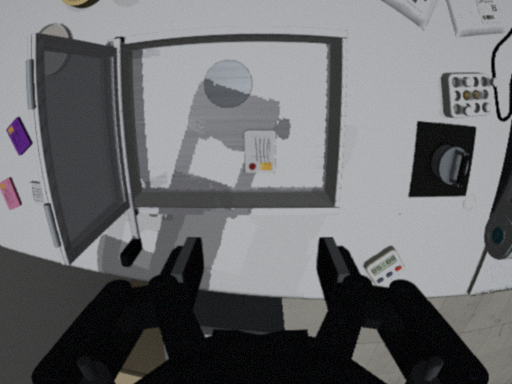

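```bash
python3 - <<'E'
from h import *
go([.390,.36,.26],96.08)
E
```

```text
t 32.5 heading -83.9 turn [0.  0.1 0.1] shift [  -2.9 -119.5 -384.8] | tcp [ 0.5495 -0.01    0.2571] q6 1.24 F [ 0.2 -0.7  0.2] gap 0.726
```

>>> move_arm(deltas=[62,0,-10,-35,0,0,0,62,0,-11,-35,0,0,0,62,0,-11,-35,0,0,0,62,0,-11,-35,0,0,0,62,0,-11,-35,0,0,0,62,0,-11,-35,0,0,0,62,0,-11,-35,0,0,0,62,0,-11,-35,0,0,0,62,0,-11,-35,0,0,0,62,0,-11,-35,0,0,0])

```text
t: 33.5
tcp_pos: [0.4026, 0.3268, 0.2547]
tool_rot: [0.47, 0.526, -0.475, 0.525]
force: [0.5, 1.0, 0.8]
finger_gap: 0.726
```

>>> move_arm(deltas=[62,0,-11,-35,0,0,0,62,0,0,0,0,0,0,62,0,0,0,0,0,0])

```text
t: 33.8
tcp_pos: [0.3886, 0.3596, 0.2549]
tool_rot: [0.47, 0.527, -0.474, 0.526]
force: [-0.0, -0.0, -0.3]
finger_gap: 0.73
```

```bash
python3 - <<'E'
from h import *
s=snap('wrist','wrist24')
r=carts(s,170,330,60,190)
for c,L in r: go([c[0],c[1],.1],L+90)
E
```

```text
[178. 118.] 696 c [0.4249 0.48  ] mean [0.4224 0.4829] size 0.0652 0.0308 long axis deg 3.3
[240. 114.] 1308 c [0.4348 0.3932] mean [0.4347 0.3928] size 0.0623 0.0439 long axis deg -89.3
t 33.85 heading -83.9 turn [2.9 0.2 0.2] shift [ 155.2   42.5 -118.8] | tcp [0.3892 0.359  0.2552] q6 2.0 F [-0.  -1.1  0.6] gap 0.73
t 33.85 heading -83.9 turn [-84.6  -0.    0.3] shift [155.2  33.6  46. ] | tcp [0.3892 0.359  0.2552] q6 2.0 F [-0.  -1.1  0.6] gap 0.73
```

View pics/wrist24.png

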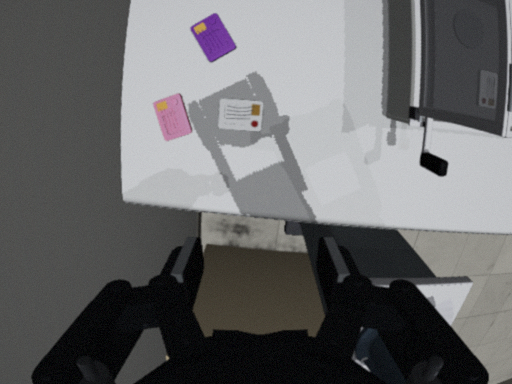

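>>> move_arm(deltas=[62,8,0,0,-8.5,0,0,62,8,0,0,-8.5,0,0,62,8,0,0,-8.5,0,0,62,8,0,0,-8.5,0,0,62,8,0,0,-8.5,0,0,62,8,0,0,-8.5,0,0,62,8,0,0,-8.5,0,0,62,8,0,0,-8.5,0,0,62,8,0,0,-8.5,0,0,62,8,0,0,-8.1,0,0])

```text
t: 34.85
tcp_pos: [0.3905, 0.358, 0.1759]
tool_rot: [-0.007, 0.708, 0.005, 0.706]
force: [0.1, 0.2, 1.5]
finger_gap: 0.724
```

>>> move_arm(deltas=[62,20,17,23,0,0,0,62,35,17,23,0,0,0,62,35,0,0,0,0,0,62,35,0,0,0,0,0,62,30,0,0,0,0,0,62,20,0,0,0,0,0,62,0,0,0,0,0,0,62,0,0,0,0,0,0,62,0,0,0,0,0,0])

```text
t: 35.75
tcp_pos: [0.4367, 0.394, 0.0029]
tool_rot: [-0.004, 0.707, 0.004, 0.707]
force: [-0.3, 0.3, 0.6]
finger_gap: 0.721
```

```bash
python3 - <<'E'
from h import *
s=snap('wrist','wrist25')
r=carts(s,195,330,130,290)
go([.4348,.393,-.036],0.7)
E
```

```text
[254. 222.] 5841 c [0.4344 0.3938] mean [0.4345 0.3956] size 0.0628 0.0441 long axis deg -88.4
t 35.8 heading 0.7 turn [-0.   0.1  0. ] shift [39.1 -1.2 -1.9] | tcp [0.4367 0.3942 0.0031] q6 0.53 F [-0.3  0.4  0.8] gap 0.726
```

View pics/wrist25.png

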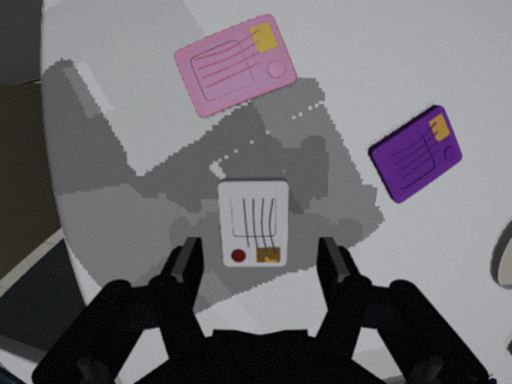

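>>> move_arm(deltas=[62,20,-1,-2,-0.8,0,0,62,12,0,0,0,0,0,62,7,0,0,0,0,0,62,0,0,0,0,0,0])

```text
t: 36.2
tcp_pos: [0.433, 0.3927, -0.0379]
tool_rot: [-0.01, 0.708, 0.009, 0.706]
force: [-0.6, -0.0, 0.5]
finger_gap: 0.726
```

>>> move_arm(deltas=[30,0,0,0,0,0,0,30,0,0,0,0,0,0,30,0,0,0,0,0,0,30,0,0,0,0,0,0,30,0,0,0,0,0,0])

```text
t: 36.7
tcp_pos: [0.434, 0.3934, -0.0366]
tool_rot: [-0.01, 0.707, 0.009, 0.707]
force: [0.5, 0.2, 4.5]
finger_gap: 0.501
```

>>> move_arm(deltas=[30,-10,0,0,0,0,0,30,-20,0,0,0,0,0,30,-30,0,0,0,0,0,30,0,0,0,0,0,0])

```text
t: 37.1
tcp_pos: [0.4357, 0.3945, 0.0263]
tool_rot: [-0.009, 0.705, 0.01, 0.709]
force: [2.3, -0.8, -0.3]
finger_gap: 0.502
```

```bash
python3 - <<'E'
from h import *
s=snap('wrist','wrist26')
go(case(-.045,.03,.26),96.08)
E
```

```text
t 37.15 heading 1.5 turn [85.4  0.1 -0.1] shift [-235.2   72.1  340.3] | tcp [0.4347 0.3939 0.0248] q6 0.52 F [-0.2  0.4 -0.6] gap 0.499
```

View pics/wrist26.png

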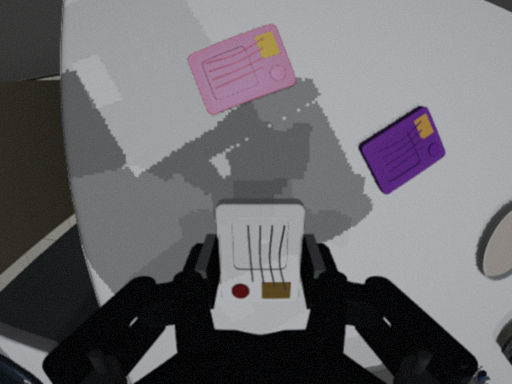

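>>> move_arm(deltas=[30,-26,0,0,8.5,0,0,30,-26,0,0,8.5,0,0,30,-26,0,0,8.5,0,0,30,-26,0,0,8.5,0,0,30,-26,0,0,8.5,0,0,30,-26,0,0,8.5,0,0,30,-26,0,0,8.5,0,0,30,-26,0,0,8.5,0,0,30,-26,0,0,8.5,0,0,30,0,0,0,8.5,0,0])

```text
t: 38.15
tcp_pos: [0.4353, 0.3944, 0.2597]
tool_rot: [0.474, 0.526, -0.471, 0.527]
force: [0.9, 0.3, -0.3]
finger_gap: 0.498
```

>>> move_arm(deltas=[30,0,0,0,0.4,0,0,30,0,0,0,0,0,0])

```text
t: 38.35
tcp_pos: [0.4328, 0.3928, 0.2553]
tool_rot: [0.47, 0.527, -0.474, 0.526]
force: [-0.6, -0.3, -0.6]
finger_gap: 0.5
```

```bash
python3 - <<'E'
from h import *
go(case(-.045,.03,.26),96.08)
E
```

```text
t 38.35 heading -83.7 turn [0.2 0.2 0.2] shift [ -4.7  74.2 339.4] | tcp [0.4328 0.3928 0.2553] q6 2.01 F [-0.6 -0.3 -0.6] gap 0.5
```

>>> move_arm(deltas=[30,0,7,32,0,0,0,30,0,7,34,0,0,0,30,0,7,34,0,0,0,30,0,7,34,0,0,0,30,0,7,34,0,0,0,30,0,7,34,0,0,0,30,0,8,34,0,0,0,30,0,8,34,0,0,0,30,0,8,34,0,0,0,30,0,8,35,0,0,0])

```text
t: 39.35
tcp_pos: [0.5427, 0.0629, 0.2556]
tool_rot: [0.471, 0.527, -0.473, 0.526]
force: [1.4, 0.5, -0.0]
finger_gap: 0.499
```

>>> move_arm(deltas=[30,40,0,0,0,0,0,30,40,0,0,0,0,0,30,40,0,0,0,0,0,30,40,0,0,0,0,0,30,0,0,0,0,0,0,30,0,0,0,0,0,0,30,0,0,0,0,0,0])

```text
t: 40.05
tcp_pos: [0.5447, 0.0639, 0.0987]
tool_rot: [0.472, 0.525, -0.472, 0.527]
force: [0.3, -0.1, -0.4]
finger_gap: 0.5
```

```bash
python3 - <<'E'
from h import *
go(case(-.045,.03,-.022),96.08)
snap('wrist','wrist27')
E
```

```text
t 40.05 heading -83.8 turn [ 0.1  0.1 -0.1] shift [120.7  -2.3   0.5] | tcp [0.5447 0.0639 0.0987] q6 1.38 F [ 0.3 -0.1 -0.4] gap 0.5
```

View pics/wrist27.png

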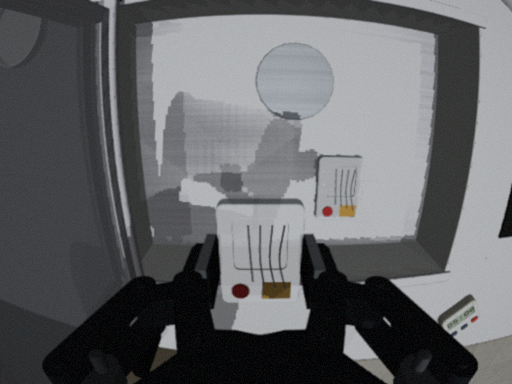

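>>> move_arm(deltas=[30,30,-1,0,0,0,0,30,30,-1,0,0,0,0,30,30,0,0,0,0,0,30,20,0,0,0,0,0,30,7,0,0,0,0,0,30,0,0,0,0,0,0,30,0,0,0,0,0,0])

```text
t: 40.8
tcp_pos: [0.5425, 0.0635, -0.0184]
tool_rot: [0.473, 0.525, -0.473, 0.527]
force: [-0.0, 0.3, -0.8]
finger_gap: 0.495
```

>>> move_arm(deltas=[30,2,0,0,0,0,0,30,2,0,0,0,0,0,30,0,0,0,0,0,0])

```text
t: 41.1
tcp_pos: [0.5421, 0.0635, -0.0226]
tool_rot: [0.473, 0.525, -0.473, 0.527]
force: [0.6, -0.2, 4.7]
finger_gap: 0.5
```

>>> move_arm(deltas=[56,0,0,0,0,0,0,56,0,0,0,0,0,0,56,0,0,0,0,0,0,56,-10,0,0,0,0,0,56,-30,0,0,0,0,0,56,-40,0,0,0,0,0,56,-40,0,0,0,0,0,56,-40,0,0,0,0,0,56,-40,0,0,0,0,0,56,-40,0,0,0,0,0])

```text
t: 42.1
tcp_pos: [0.5407, 0.064, 0.2183]
tool_rot: [0.472, 0.526, -0.473, 0.526]
force: [0.4, -0.2, -0.5]
finger_gap: 0.656
```

>>> move_arm(deltas=[56,-40,0,0,0,0,0,0,0,0,0,0,0,0,0,0,0,0,0,0,0])

```text
t: 42.4
tcp_pos: [0.5415, 0.064, 0.2574]
tool_rot: [0.472, 0.525, -0.473, 0.527]
force: [-1.2, 0.4, -0.2]
finger_gap: 0.323
```

```bash
python3 - <<'E'
from h import *
s=snap('wrist','wrist28');snap('scene','scene28');snap('side','side28')
r=carts(s,200,330,100,195,.014)
for c,L in r: d=c-CC; print('case',(d@XD).round(3),(d@YD).round(3))
go(case(-.165,.165,.30),96.08)
E
```

```text
[260. 149.] 1313 c [0.543  0.0649] mean [0.5437 0.0649] size 0.0594 0.0441 long axis deg 6.1
[312. 151.] 1275 c [ 0.5498 -0.0098] mean [ 0.5502 -0.0095] size 0.0622 0.0444 long axis deg 5.1
[266. 193.] 347 c [0.4794 0.0495] mean [0.4794 0.0478] size 0.1919 0.0033 long axis deg -83.9
case -0.044 0.032
case -0.045 -0.043
case -0.109 0.023
t 42.55 heading -83.9 turn [0.  0.  0.3] shift [ -45.5 -117.6 -133.8] | tcp [0.5399 0.0641 0.2545] q6 1.38 F [ 0.   0.4 -0.7] gap 0.06
```

View pics/wrist28.png

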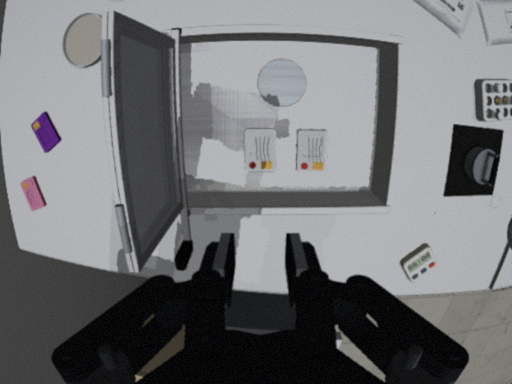

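View pics/scene28.png

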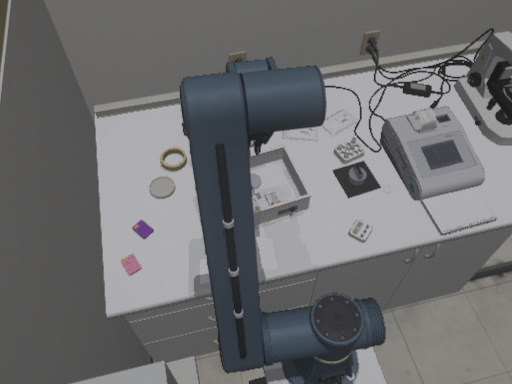

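View pics/side28.png

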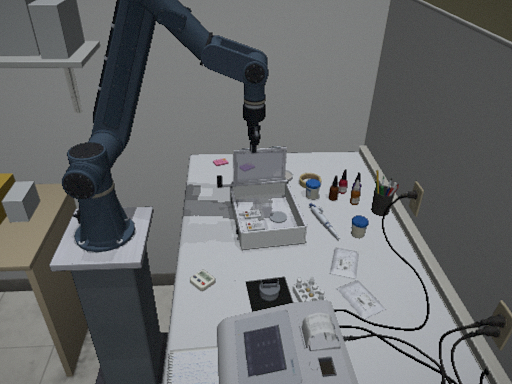

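>>> move_arm(deltas=[0,0,-30,0,0,0,0,0,0,-30,0,0,0,0,0,0,-30,-10,0,0,0,0,0,-28,-30,0,0,0,0,0,0,-38,0,0,0,0,0,0,-38,0,0,0,0,0,0,-38,0,0,0,0,0,0,0,0,0,0,0,0,0,0,0,0,0])

```text
t: 43.45
tcp_pos: [0.4065, 0.2048, 0.2547]
tool_rot: [0.47, 0.527, -0.474, 0.526]
force: [0.2, -0.2, -0.0]
finger_gap: -0.001
```

>>> move_arm(deltas=[0,0,0,0,-8.5,0,0,0,0,0,0,-8.5,0,0,0,0,0,0,-8.5,0,0,0,0,0,0,-8.5,0,0,0,0,0,0,-8.5,0,0,0,0,0,0,-8.5,0,0,0,0,0,0,-8.5,0,0,0,0,0,0,-8.5,0,0,0,0,0,0,-8.5,0,0,0,0,0,0,-8.5,0,0])

```text
t: 44.45
tcp_pos: [0.4075, 0.2029, 0.2551]
tool_rot: [-0.009, 0.708, 0.007, 0.706]
force: [-1.2, 0.2, -0.7]
finger_gap: -0.0
```

>>> move_arm(deltas=[0,0,0,0,-5,0,0,0,0,0,0,0,0,0,0,0,0,0,0,0,0])

```text
t: 44.75
tcp_pos: [0.4076, 0.2035, 0.2555]
tool_rot: [-0.037, 0.707, 0.036, 0.705]
force: [0.4, 0.0, -0.2]
finger_gap: 0.001
```

```bash
python3 - <<'E'
from h import *
go(case(-.164,.18,.073),6.08)
s=snap('wrist','wrist29');snap('side','side29')
E
```

```text
t 44.75 heading 5.9 turn [-0.2 -0.2  0.1] shift [182.5  -3.8   0.3] | tcp [0.4076 0.2035 0.2555] q6 0.12 F [ 0.4  0.  -0.2] gap 0.001
```

View pics/side29.png

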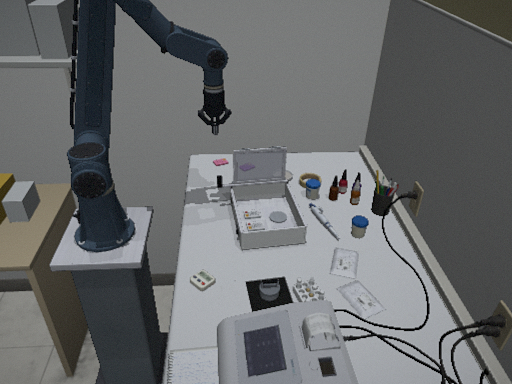

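View pics/wrist29.png

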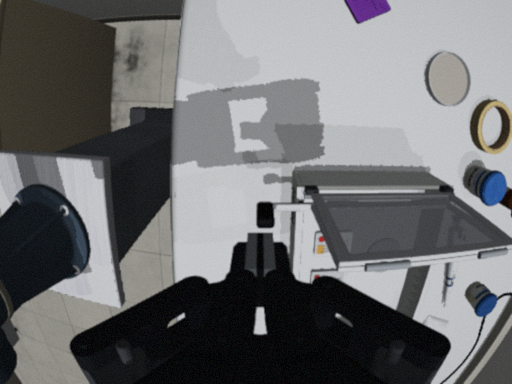

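>>> move_arm(deltas=[0,40,14,-4,-0.2,0,0,0,40,0,0,0,0,0,0,40,0,0,0,0,0,0,40,0,0,0,0,0,0,22,0,0,0,0,0,0,0,0,0,0,0,0,0,0,0,0,0,0,0])

```text
t: 45.55
tcp_pos: [0.4022, 0.2177, 0.074]
tool_rot: [-0.039, 0.707, 0.038, 0.705]
force: [0.0, -1.0, -0.2]
finger_gap: 0.001
```

```bash
python3 - <<'E'
from h import *
go(case(-.168,.150,.073),6.08)
s=snap('wrist','wrist30')
E
```

```text
t 45.55 heading 6.3 turn [ 0.2 -0.1  0.1] shift [  1.  -48.6   0.1] | tcp [0.4022 0.2177 0.074 ] q6 0.14 F [ 0.  -1.  -0.2] gap 0.001
```

View pics/wrist30.png

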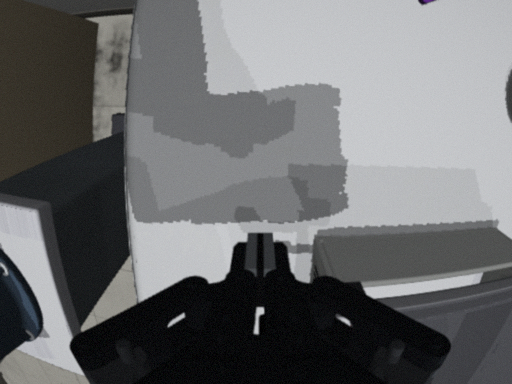

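```bash
python3 - <<'E'
from h import *
s=snap('wrist');d=s['depth']
def p(u,v):
    o,dd=ray(s,u,v,True);zc=(np.array(s['R'])@dd)[2];X=o+dd*d[v,u]/zc
    q=X[:2]-CC; return 'case',(q@XD).round(3),(q@YD).round(3),X[2].round(3)
for u,v in [(430,340),(445,345),(420,335),(380,310),(330,285),(320,240),(316,250),(318,236),(330,260)]: print(u,v,*p(u,v))
E
```

```text
430 340 case -0.114 0.215 0.2
445 345 case -0.107 0.212 0.201
420 335 case -0.113 0.211 0.194
380 310 case -0.123 0.212 0.179
330 285 case -0.139 0.213 0.163
320 240 case -0.109 0.149 0.012
316 250 case -0.115 0.147 0.026
318 236 case -0.109 0.148 0.001
330 260 case -0.107 0.15 0.049
```

>>> move_arm(deltas=[0,0,5,0,-8.5,0,0,0,0,5,0,-8.5,0,0,0,0,0,0,-8.5,0,0,0,0,0,0,-8.5,0,0,0,0,0,0,-8.5,0,0,0,0,0,0,-8.5,0,0,0,0,0,0,-8.5,0,0,0,0,0,0,-8.5,0,0,0,0,0,0,-8.5,0,0,0,0,0,0,-8.5,0,0])

```text
t: 46.65
tcp_pos: [0.4015, 0.228, 0.0758]
tool_rot: [0.508, -0.492, -0.506, -0.493]
force: [0.4, 0.1, -0.6]
finger_gap: 0.0
```

>>> move_arm(deltas=[0,0,0,0,-5,0,0,0,0,0,0,0,0,0,0,0,0,0,0,0,0])

```text
t: 46.95
tcp_pos: [0.401, 0.2278, 0.0751]
tool_rot: [0.527, -0.472, -0.526, -0.472]
force: [0.5, 0.5, -0.3]
finger_gap: 0.004
```

```bash
python3 - <<'E'
from h import *
go(case(-.165,.150,.073),96.08)
go(case(-.165,-.127,.073),96.08)
s=snap('wrist','wrist31')
s=snap('side','side31')
E
```

```text
t 46.95 heading 96.2 turn [ 0.1 -0.1  0.1] shift [  2.1  -3.2 -58.7] | tcp [0.401  0.2278 0.0751] q6 -1.4 F [ 0.5  0.5 -0.3] gap 0.004
t 46.95 heading 96.2 turn [ 0.1 -0.1  0.1] shift [   2.1   -3.2 -335.7] | tcp [0.401  0.2278 0.0751] q6 -1.4 F [ 0.5  0.5 -0.3] gap 0.004
```

View pics/wrist31.png

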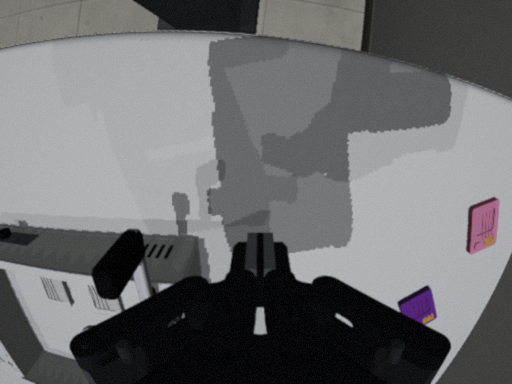

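View pics/side31.png

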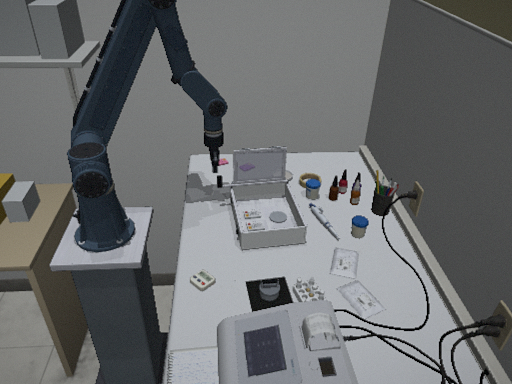

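>>> move_arm(deltas=[0,2,-3,-20,0,0,0,0,0,0,-20,0,0,0,0,0,0,-10,0,0,0,0,0,0,-10,0,0,0,0,0,0,-10,0,0,0,0,0,0,-10,0,0,0,0,0,0,0,0,0,0])

```text
t: 47.75
tcp_pos: [0.4122, 0.1475, 0.0721]
tool_rot: [0.527, -0.473, -0.526, -0.471]
force: [0.2, -0.1, -0.8]
finger_gap: 0.002
```

```bash
python3 - <<'E'
from h import *
go(case(-.165,-.127,.073),96.08)
s=snap('wrist','wrist32')
E
```

```text
t 47.75 heading 96.2 turn [ 0.1 -0.1 -0.1] shift [  -0.9   -0.6 -254.6] | tcp [0.4122 0.1475 0.0721] q6 -1.59 F [ 0.2 -0.1 -0.8] gap 0.002
```

View pics/wrist32.png

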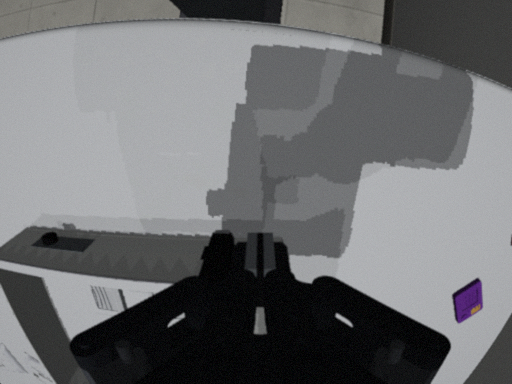

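Moving. Continue.

>>> move_arm(deltas=[0,0,0,-12,0,0,0,0,0,0,-12,0,0,0,0,0,0,-12,0,0,0,0,0,0,-12,0,0,0,0,0,0,-12,0,0,0,0,0,0,-12,0,0,0,0,0,0,-12,0,0,0,0,0,0,-12,0,0,0,0,0,0,-12,0,0,0,0,0,0,-12,0,0,0])

```text
t: 48.8
tcp_pos: [0.4251, 0.0281, 0.0722]
tool_rot: [-0.527, 0.472, 0.527, 0.471]
force: [-1.0, 0.4, -0.0]
finger_gap: -0.002
```

>>> move_arm(deltas=[0,0,0,-12,0,0,0,0,0,0,-12,0,0,0,0,0,0,-12,0,0,0,0,0,0,-12,0,0,0,0,0,0,-12,0,0,0,0,0,0,-12,0,0,0,0,0,0,-12,0,0,0,0,0,0,-12,0,0,0,0,0,0,0,0,0,0])

```text
t: 49.7
tcp_pos: [0.4369, -0.0683, 0.0725]
tool_rot: [0.527, -0.473, -0.525, -0.472]
force: [0.5, 0.5, 0.6]
finger_gap: -0.001
```

```bash
python3 - <<'E'
from h import *
go(case(-.165,-.127,.073),96.08)
s=snap('wrist','wrist33');s=snap('side','side33')
E
```

```text
t 49.7 heading 96.2 turn [ 0.1 -0.2  0. ] shift [ -0.5   1.1 -37.5] | tcp [ 0.4369 -0.0683  0.0725] q6 -2.08 F [0.5 0.5 0.6] gap -0.001
```

View pics/side33.png

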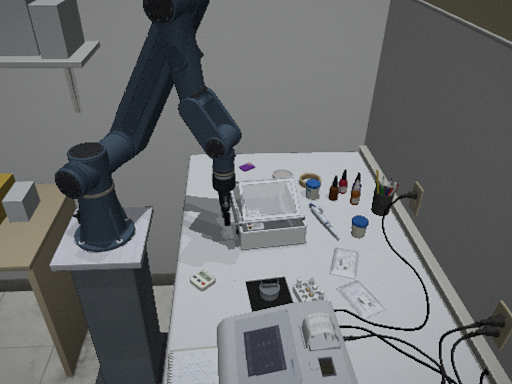

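>>> move_arm(deltas=[0,0,0,-10,0,0,0,0,0,0,-10,0,0,0,0,0,0,-8,0,0,0,0,0,0,-5,0,0,0,0,0,0,0,0,0,0])

```text
t: 50.3
tcp_pos: [0.44, -0.1003, 0.0724]
tool_rot: [0.527, -0.473, -0.526, -0.471]
force: [0.1, -0.3, 0.2]
finger_gap: 0.002
```

>>> move_arm(deltas=[0,0,0,-4,0,0,0,0,0,0,0,0,0,0])

```text
t: 50.5
tcp_pos: [0.4397, -0.1026, 0.0724]
tool_rot: [-0.526, 0.472, 0.527, 0.471]
force: [0.9, 2.6, 0.8]
finger_gap: -0.004
```

>>> move_arm(deltas=[0,0,0,-3,0,0,0,0,0,0,0,0,0,0])

```text
t: 50.7
tcp_pos: [0.4397, -0.103, 0.0723]
tool_rot: [-0.525, 0.472, 0.528, 0.473]
force: [4.3, 13.1, 2.2]
finger_gap: 0.003
```

>>> move_arm(deltas=[0,0,0,-2,0,0,0,0,0,0,0,0,0,0,0,0,0,10,0,0,0,0,0,0,20,0,0,0,0,-30,0,0,0,0,0,0,-40,0,0,0,0,0,0,-40,0,0,0,0,0,0,-40,0,0,0,0,0,0,0,0,0,0,0,0])

```text
t: 51.6
tcp_pos: [0.4409, -0.0798, 0.2274]
tool_rot: [0.531, -0.471, -0.522, -0.472]
force: [0.6, -1.0, -0.7]
finger_gap: 0.003
```

```bash
python3 - <<'E'
from h import *
st=manip.sense();print(st['t'],st['tcp_pos'],st['qd'].round(3))
s=snap('side','side34');t=snap('scene','scene34')
cv2.imwrite('pics/c34.png',cv2.resize(s['image'][145:325,180:380,::-1],None,fx=3.3,fy=3.3,interpolation=cv2.INTER_CUBIC))
P=np.vstack([cloud(s).reshape(-1,3),cloud(t).reshape(-1,3)])
q=P[:,:2]-CC; a=q@XD; b=q@YD
m=(abs(a+.158)<.015)&(P[:,2]>.1)&(P[:,2]<.147)&(b<-.08)&(b>-.2); print('grip y',b[m].mean(),b[m].min(),b[m].max(),m.sum())
m=(abs(a)<.09)&(abs(b)<.01)&(P[:,2]>.1)&(P[:,2]<.2); print('ridge z',np.percentile(P[m,2],[10,50,95]),m.sum())
E
```

```text
51.6 [ 0.44093455 -0.07982768  0.22740964] [-0.004  0.066  0.084 -0.    -0.063  0.   ]
grip y -0.1468892885675592 -0.15728210468063616 -0.1361096056898844 134
ridge z [0.14584013 0.14881846 0.15286969] 147
```

View pics/c34.png

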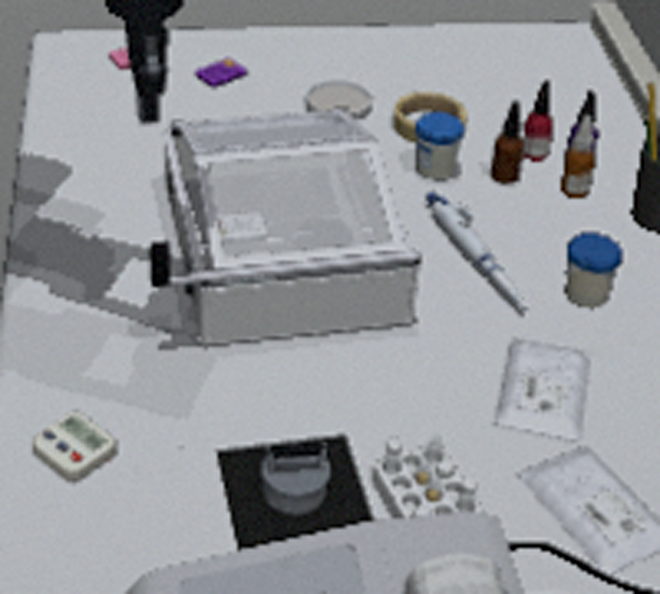

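View pics/scene34.png

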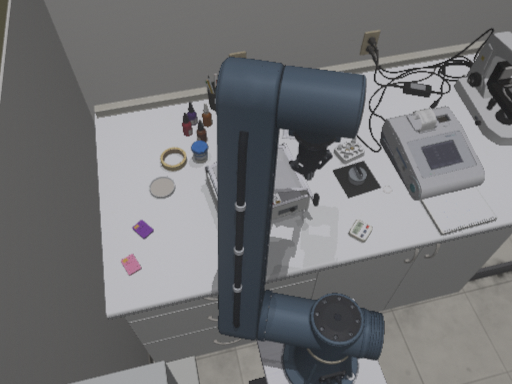

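>>> move_arm(deltas=[0,0,0,0,0,0,0,0,0,0,0,0,0,0,0,0,0,0,0,0,0])

```text
t: 52.0
tcp_pos: [0.4364, -0.0778, 0.2211]
tool_rot: [-0.526, 0.473, 0.528, 0.471]
force: [0.1, 0.9, 0.5]
finger_gap: -0.0
```

```bash
python3 - <<'E'
from h import *
print(job.sign_off())
E
```

```text
the job is handed in; nothing more can be done
None
```

I did all four steps in order and handed the job in at 52 s; the sign-off gave no verdict. I opened the cover to its stop, set the canister on the pad, laid both white cartridges on the case floor and shut the cover to its stop. The pink and purple look-alikes and the other things on the bench were left alone.

**What the last checks showed**
- **Cover:** the grip measured at case y = −146 mm (shut is −145), and it pushed back with 13 N at the stop. The ridge measured about 149 mm, 3 mm above the nominal 146.
- **Cartridges:** before shutting, they lay at case (−44, +32) and (−45, −43) mm, flat and clear of the stand. In the last picture one can be made out through the panel; I did not re-measure either after shutting.
- **Canister:** it stands upright near the pad's middle. I released it about 2 mm from the pad centre and judged its final position by eye.
- **Robot:** the fingers are clear above the case, touching nothing.

**What disagreed**
- **Fingertip height:** the shut fingertips are really about 35 mm higher than the reported TCP. My first push at the cover passed over the grip without touching it. I then measured the offset by touching the worktop, pressing with up to 43 N, and used it from then on.

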